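# Lock the levelling bolt of a microscope slab

## Task

The granite microscope slab has just been levelled: lock its front levelling bolt without letting the bolt turn from its setting. Slip the larger of the two loose open-ended spanners onto the bolt's square head from the left, so that its handle lies just in front of the near leg of the left carrying handle and braces there, and let go of it; then push the handle of the thin spanner already on the locknut clockwise (seen from above) until the nut is fully tight and goes no further, without forcing it once it stops. Leave both spanners on for the level check, and everything else where it is.

Things in the scene. Friction and masses are not known exactly. Their poses are not given: they have to be found in the camera images.
- slab: Grey granite slab 260 x 420 mm, fixed on three levelling feet, top 50 mm above the bench. Origin on the bench under its middle; x points to its back edge (away from the robot), y to its left, z up. Steel carrying handles (12 mm bar, 42 mm high, legs at x = +-70 mm) stand along its left and right edges, y = +-185 mm; two locked bolts, 34 mm high, at x = 100, y = +-100 mm.
- brace_leg (a point): Half-way up (18 mm above the slab's top) on the near, upright leg of the left carrying handle: 12 mm round, at x = -70, y = 185 mm of the slab. A spanner on the bolt, its handle to the slab's left, lies with about 4 mm of room in front of this leg; turned clockwise it meets it.
- bolt_head (a point): Middle of the front levelling bolt's square head, at x = -89, y = 0 mm of the slab, 24 mm above its top. The head is 28 mm across flats and 20 mm high (14 to 34 mm above the slab's top). Axes turn with the bolt; at the start they are the slab's, the flats facing along x and y. The locknut, with its thin spanner, lies just below it.
- bolt (a joint): Angle of the front levelling bolt in rad, 0 at the start, growing clockwise seen from above. It turns more easily in the slab (0.12 N m) than the nut turns on it (0.35 N m): with nothing to hold it, it is carried round with the nut. Even held by the spanner it takes up about 0.1 to 0.2 of slack.
- run (a joint): Angle of the locknut running down the bolt, in rad, growing clockwise seen from above: loose at the start (0.03 to 0.45); at 1.10 it is snug on its washer. The nut is 36 mm across flats, its top 13 mm above the slab's top. Running takes 2 to 3 N at 115 mm from the axis.
- nip (a joint): The last bit of tightening once the nut is snug, in rad, growing clockwise: 0 = merely snug, 0.15 = fully tight. It takes 6 to 8 N at 115 mm from the axis; then it stops and the force climbs steeply (some 4 N for each further 5 mm of pushing, through slight give). The nut stays where it is left.
- nut_handle_end (a point): Centre of the round eye at the free end of the thin dark spanner that sits, and stays, on the locknut: 139 mm from the bolt's axis. Its handle runs straight and level from the nut to here, 16 mm wide (eye 22 mm), 3 to 11 mm above the slab's top. At the start it points 0 to 30 degrees to the right of the slab's x (back); when tight, about 73 degrees to the right.
- spanner_mid (a point): Grip point of the larger loose open-ended steel spanner, the one that fits the bolt: 243 mm long, handle 18 mm wide and 11 mm thick, 0.42 kg, ending 120 mm behind this point, which lies half-way up. x points to its jaw, z up. It lies flat on the bench to the right of the slab beside a smaller one; which is nearer the robot changes.
- spanner_jaw (a point): Centre of the larger spanner's jaw, 105 mm along x from spanner_mid, same axes. The slot is 29.6 mm wide, open to +x, its bottom 15.5 mm behind this point; the tips flare outwards and end 20 mm ahead of it; the head is about 60 mm wide and begins 30 mm ahead of spanner_mid. On the bolt it rests on the locknut, and once let go the end of its handle sinks onto the slab.
- small_spanner_mid (a point): Middle of the smaller open-ended spanner, lying on the bench: 185 mm long, handle 14 mm wide, 8 mm thick, jaw 22 mm (too narrow for the bolt). Not needed.
- level: Round brass bull's-eye level, 42 mm across and 13 mm high, standing on the slab; origin at the centre of its underside. Not to be moved.
- objective: Steel microscope objective, 25 mm across and 43 mm high, standing on the slab near its back edge; origin at the centre of its underside. Not to be moved.
- eyepiece: Black microscope eyepiece, 38 mm across and 52 mm high, standing on the bench in front of the slab, to the left; origin at the centre of its underside. Not to be moved.

How it is judged:
By the outcome, as a careful person would: the job done as asked, in the order asked, and still so for the second after the job is handed in, with the robot touching nothing.
It also fails if it takes over 64 s, if anything falls off the work surface, if the arm or the gripper's body presses on something with over 40 N, if the wrist force passes 120 N, or if a joint passes its speed limit or range.

## Robot

A 7-joint arm with a two-finger parallel gripper is mounted at the origin on the work surface. World frame = base frame: x ahead of the robot, y to its left, z up, the work surface at z = 0. Lengths are in m, angles in rad, forces in N, time in s.
With the tool pointing down it reaches from about 0.425 to 0.925 m from the base axis. Payload 6.8 kg.
Tool frame: the origin (TCP) lies on the centre line of the jaws, within the pads' length; the fingertips stand 25 mm ahead of it and the grasp point (between the pads) lies 6 mm ahead of it; x points along the fingers, y is the direction in which the jaws open and shut, and the axes are right-handed (so a half turn about x gives the same grasp; the last joint's range is limited). The gripper opens to 85 mm and grips with 20 to 120 N. Pads are 22 mm wide; open, the fingers measure 114 mm over their backs; the gripper's body (76 mm by 85 mm) begins 54 mm behind the grasp point. The pads swing forward as they close: fully open they stand 13 mm farther back than shut.
Start: joints at [-0.108, 0.477, 0.022, 1.555, -0.011, 1.109, -0.083], TCP at [0.675, 0, 0.256] pointing down, gripper open.
Joint ranges: [-2.96, 2.96], [-0.34, 2.1], [-1.41, 1.46], [0.24, 2.44], [-1.37, 4.51], [0.17, 1.92], [-2.96, 2.96]. Speed limits (rad/s): [2.39, 2.39, 3.14, 3.14, 3.14, 3.14, 3.14].

## Interface

Orientations are given as a unit quaternion [x, y, z, w].
In Python, from workcell import bot, cams, hand_in gives the robot as it stands.
- The arm moves only by the tool apply_moves, never from a script. Its argument "series" is text: rows parted by semicolons, each of 4 numbers parted by spaces: the shift along the tool's x, y, z in cm, then the turn about the tool's x in degrees. A call has 1 to 12 rows; each row shifts and turns the commanded pose from where the row before left it, along the tool's axes as they then stand; what a row does not reach is not made up. A row lasts 1/12 s, in which the tool goes at most 41.7 mm and 7.16 degrees, less where a joint would pass 70% of its speed; a pose out of reach is approached as far as the arm can. A call with a gripper value outside its range is refused whole. "hand" is the gripper's target within -1 to 1 (fully open at 1, half-way at 0, shut at -1), set as the call begins (left out, the last holds). The fingers move at their own pace and stop on an object; the grip force is fixed at half the most. Time passes only in rows, so rows that do not move let the fingers close. It gives the time, the measured TCP pose, the force and the opening at its end, in the units of the state.
- bot.sense(): the state, without advancing time (a new reading comes with each control period).
- cams.read_camera(name): name is "scene" or "side" or "wrist"; returns a dict with "image" (480x640x3 uint8, blue, green, red), "fx", "fy", "cx", "cy" (pixels), "dist" ([k1, k2, p1, p2, k3] as OpenCV has them; the pictures are not rectified), "position" and "orientation" of the camera in the world. Camera axes: x right, y down, z forward; pixel columns grow to the right and rows downward; lengths in m; the calibration is good to about 2 mm. A picture is of the moment at which its call begins. There is no depth.
- hand_in(): hands the job in, once; it reports no verdict.
The state is a dict: "time": time; "joints": joint angles; "qvel": joint speeds; "effort": joint torques, N m; "eef_pos": TCP position; "orientation": TCP orientation; "ft_force": force on the tool from outside, world axes, zero at the start; "ft_torque": the same for the moment, N m; "opening": opening from 0.0 (shut) to 1.0 (fully open).
Only numpy, scipy, OpenCV 4.12 (cv2) and the standard library are available. Lean on these libraries where they do the work, as an engineer would, in place of code of your own. Each camera call takes 0.05 s, during which the arm holds its last target.

## Working session

There is one attempt and no reset: what is moved stays moved. The work goes in short steps, Python scripts to look and compute and a tool call to move; the robot and the scene stay as the last step left them, time stands still between calls to the robot, and variables do not carry over. Pictures are saved under pics/ and viewed, and the job is handed in when it is done.

Besides the shell and the picture viewer there is one more tool, called after "Request:" as name(argument=value, ...), one argument or row to a line, values as JSON. apply_moves: Moves the arm, as the interface text tells. Its arguments: {"type":"object","properties":{"series":{"type":"string"},"hand":{"type":"number"}},"required":["series"]}

```bash
ls; mkdir -p pics; python3 - <<'E'
from workcell import bot,cams
import cv2
s=bot.sense(); print({k:s[k] for k in ('time','eef_pos','orientation','ft_force','opening')})
for n in ('scene','side','wrist'):
    c=cams.read_camera(n); cv2.imwrite(f'pics/{n}0.png',c['image'])
    print(n,c['fx'],c['fy'],c['cx'],c['cy'],c['dist'],c['position'],c['orientation'])
E
```

```text
pics
{'time': 0.0, 'eef_pos': array([ 6.74468378e-01, -4.67642010e-05,  2.55332626e-01]), 'orientation': array([-0.49951793, -0.50040091,  0.50049207, -0.49958828]), 'ft_force': array([ 0.17735023, -0.6685633 ,  0.67282304]), 'opening': 1.0015511162967747}
scene 440.1593657033893 440.1593657033893 322.3089791092575 245.82768806125895 [-0.03034577  0.          0.          0.          0.        ] [ 0.79499069 -0.52001307  0.99222745] [ 0.93348993  0.24382237 -0.07275735 -0.25269263]
side 567.5886125218641 567.5886125218641 321.66498007491134 236.00031899096848 [-0.16983996  0.          0.          0.          0.        ] [0.44790941 0.900371   0.66394295] [-0.03860823  0.87103089 -0.48946354  0.01549314]
wrist 403.8267169327538 403.8267169327538 317.9421099529664 236.0346313230421 [-0.07421304  0.          0.          0.          0.        ] [0.67543873 0.07887224 0.3731111 ] [ 9.87449954e-01 -5.57910322e-04 -5.65514454e-04  1.57930230e-01]
```

View pics/scene0.png

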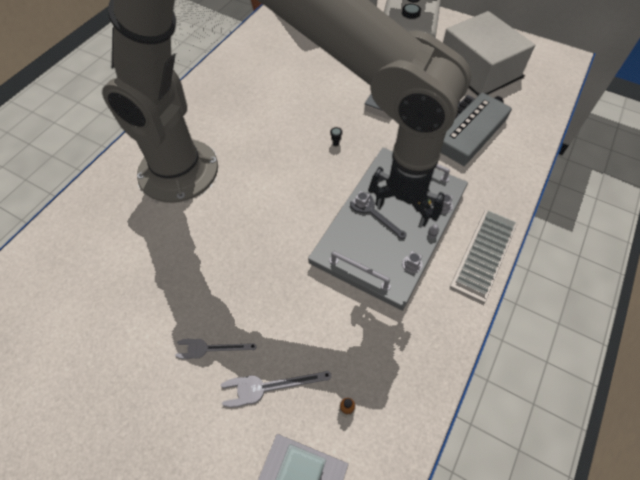

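View pics/side0.png

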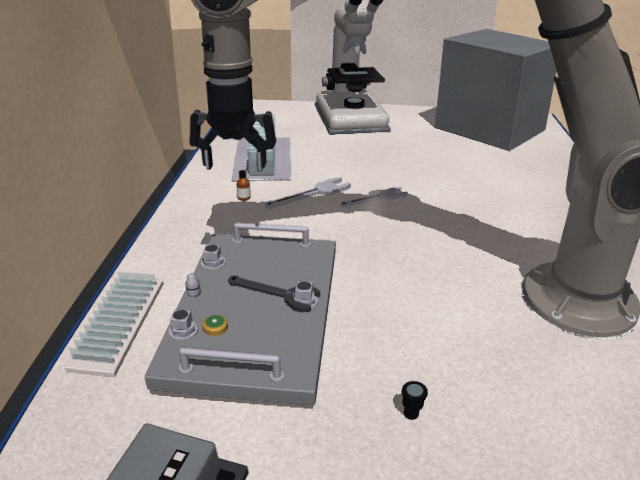

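View pics/wrist0.png

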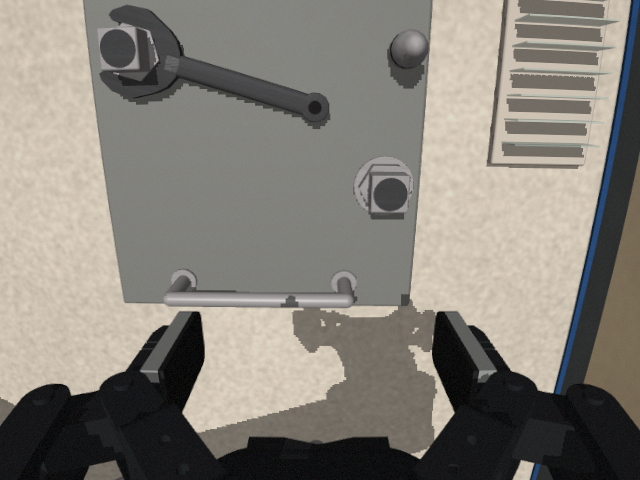

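The scene and side views show the slab, with the bolt at about (363,203) in scene. The two spanners lie at the right, jaws toward the robot, and the larger is the one at about (240,390). Next I'll zoom in to measure.

```bash
cat > h.py <<'E'
import numpy as np,cv2
from scipy.spatial.transform import Rotation as R
from workcell import bot,cams
def K(c): return np.array([[c['fx'],0,c['cx']],[0,c['fy'],c['cy']],[0,0,1]])
def ray(c,uv):
    p=cv2.undistortPoints(np.array(uv,float).reshape(-1,1,2),K(c),np.array(c['dist'],float)).reshape(-1,2)
    d=np.c_[p,np.ones(len(p))]
    return np.array(c['position']),R.from_quat(c['orientation']).apply(d)
def plane(c,uv,z):
    o,d=ray(c,uv); return o+d*((z-o[2])/d[:,2])[:,None]
def proj(c,P):
    r=R.from_quat(c['orientation']).inv(); t=-r.apply(c['position'])
    return cv2.projectPoints(np.array(P,float).reshape(-1,1,3),r.as_rotvec(),t,K(c),np.array(c['dist'],float))[0].reshape(-1,2)
def crop(im,x,y,w,h,f,name):
    o=cv2.resize(im[y:y+h,x:x+w],None,fx=f,fy=f,interpolation=cv2.INTER_CUBIC)
    cv2.imwrite(name,o)
CAL={}
def load(n,img):
    import pickle
    c=pickle.load(open(f'{n}.pkl','rb')); return c
E
python3 - <<'E'
from h import *
import pickle
for n in ('scene','side','wrist'):
    c=cams.read_camera(n); pickle.dump({k:c[k] for k in c},open(n+'.pkl','wb'))
    if n=='scene':
        crop(c['image'],165,325,190,100,4,'pics/s1.png'); crop(c['image'],300,140,180,170,3.5,'pics/s2.png')
    if n=='side': crop(c['image'],260,170,160,50,5,'pics/d1.png'); crop(c['image'],140,215,210,190,3,'pics/d2.png')
E
```

```text
(no output)
```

View pics/s1.png

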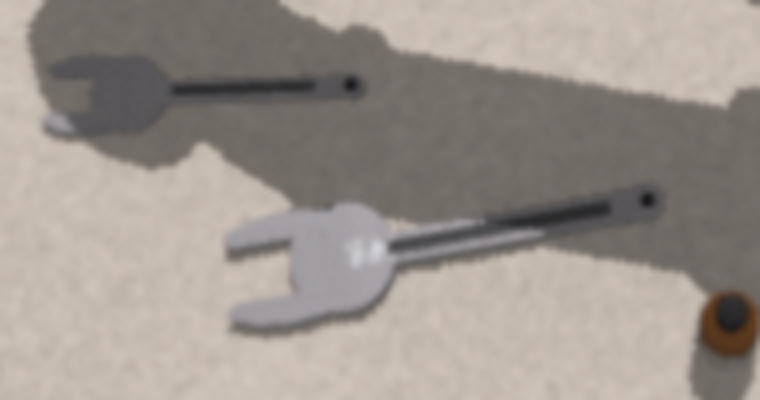

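View pics/s2.png

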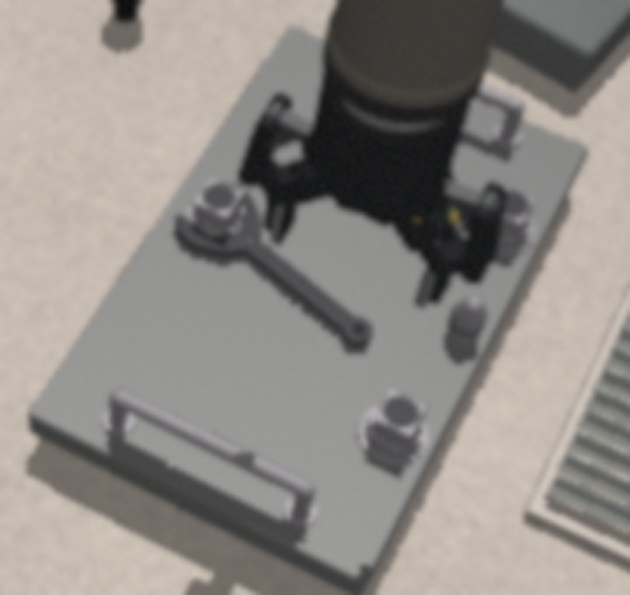

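View pics/d2.png

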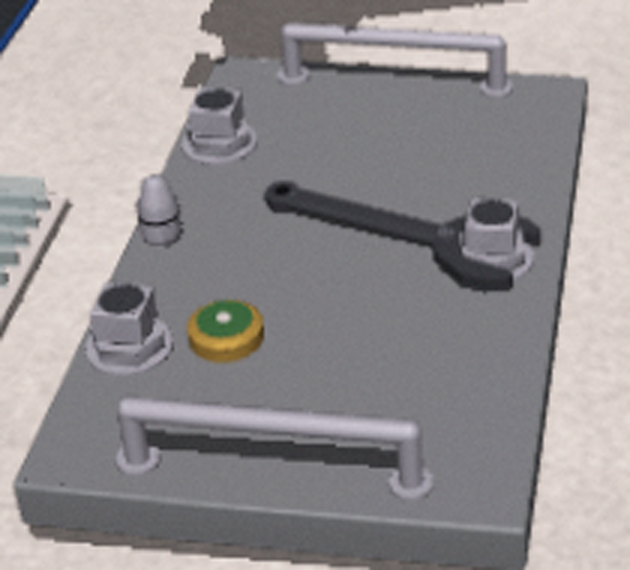

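```bash
cat > slab.py <<'E'
from h import *
import pickle
from scipy.optimize import least_squares
C={n:pickle.load(open(n+'.pkl','rb')) for n in ('scene','side','wrist')}
f=lambda ox,oy,s,u,v:(ox+(u+.5)/s-.5,oy+(v+.5)/s-.5)
D=lambda u,v:f(140,215,3,u,v); S=lambda u,v:f(300,140,3.5,u,v)
obs=[('side',D(586,80),(-.13,-.21,.05)),('side',D(530,528),(-.13,.21,.05)),('side',D(18,487),(.13,.21,.05)),
('side',D(492,213),(-.089,0,.084)),('side',D(215,101),(.1,-.1,.084)),('side',D(122,299),(.1,.1,.084)),
('scene',S(32,415),(-.13,-.21,.05)),('scene',S(587,152),(.13,.21,.05)),('scene',S(297,30),(-.13,.21,.05)),
('scene',S(219,197),(-.089,0,.084)),('scene',S(402,410),(.1,-.1,.084)),
('wrist',(119,48),(-.089,0,.084)),('wrist',(390,194),(.1,-.1,.084)),('wrist',(125,304),(-.13,-.21,.05)),]
def P(p,q):
    c,s=np.cos(p[2]),np.sin(p[2]); return np.array([p[0]+c*q[0]-s*q[1],p[1]+s*q[0]+c*q[1],q[2]])
def res(p): return np.concatenate([proj(C[n],P(p,q))[0]-uv for n,uv,q in obs])
if __name__=='__main__':
    for sel in (None,'side','scene','wrist'):
        o=obs
        g=lambda p:np.concatenate([proj(C[n],P(p,q))[0]-uv for n,uv,q in obs if sel in(None,n)])
        r=least_squares(g,[.65,0,0],loss='soft_l1'); print(sel,r.x,np.round(g(r.x).reshape(-1,2),1).tolist())
        p=r.x
        print(' bolt',P(p,(-.089,0,.074)),'leg',P(p,(-.07,.185,.068)))
    for n,uv in (('side',D(284,192)),('scene',S(357,332)),('wrist',(315,107))): print('eye',plane(C[n],[uv],.061))
    T=lambda u,v:f(165,325,4,u,v)
    L=[T(228,240),T(232,318),T(290,250),T(300,290),T(648,200),T(346,259),T(388,247),T(350,205),T(345,315)]
    print(np.round(plane(C['scene'],L,.011),4))
E
python3 slab.py
```

```text
None [ 6.28077729e-01  1.17191979e-01 -4.43104711e-04] [[-1.0, -1.8], [-1.2, 0.7], [-2.8, -0.4], [-0.9, -0.3], [-1.5, -0.1], [-0.9, 0.3], [-1.4, 0.6], [0.9, -1.9], [-2.7, -1.7], [-0.0, 0.5], [0.2, 0.9], [-2.8, 1.1], [-0.2, -1.3], [-1.4, 0.4]]
 bolt [0.53907774 0.11723142 0.074     ] leg [0.55815971 0.30222298 0.068     ]
side [ 6.25864791e-01  1.16965205e-01 -3.74789772e-04] [[0.0, -1.8], [0.3, 0.6], [-1.4, -0.3], [0.4, -0.3], [-0.3, -0.1], [0.5, 0.3]]
 bolt [0.5368648  0.11699856 0.074     ] leg [0.55593413 0.30199143 0.068     ]
scene [ 0.62953111  0.1173309  -0.01309929] [[-1.4, -0.2], [2.2, -0.9], [-1.2, -1.6], [0.7, 0.4], [0.1, 1.3]]
 bolt [0.54053874 0.1184967  0.074     ] leg [0.56196041 0.30323195 0.068     ]
wrist [ 0.62989159  0.11696752 -0.00666071] [[-0.2, 0.4], [1.4, -0.2], [-1.0, -0.2]]
 bolt [0.54089357 0.11756032 0.074     ] leg [0.56112537 0.30242966 0.068     ]
eye [[0.66887212 0.07842021 0.061     ]]
eye [[0.67156427 0.07584106 0.061     ]]
eye [[0.6733706  0.07712463 0.061     ]]
[[ 0.4807 -0.4386  0.011 ]
 [ 0.5069 -0.4713  0.011 ]
 [ 0.5136 -0.4262  0.011 ]
 [ 0.5305 -0.4411  0.011 ]
 [ 0.671  -0.3063  0.011 ]
 [ 0.543  -0.4151  0.011 ]
 [ 0.5595 -0.3984  0.011 ]
 [ 0.5285 -0.3896  0.011 ]
 [ 0.5591 -0.4399  0.011 ]]
```

View pics/d1.png

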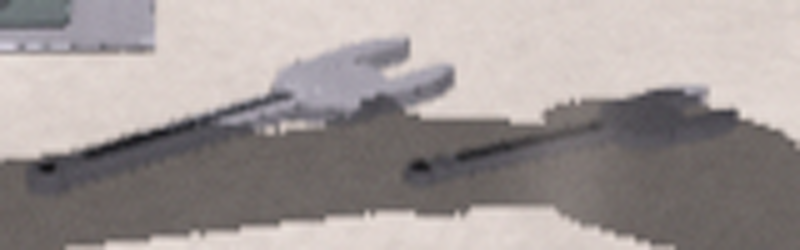

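```bash
cat >> h.py <<'E'
def togo(target,ang=None):
    """cm shift in tool axes to reach world target from measured; tool y heading"""
    s=bot.sense(); r=R.from_quat(s['orientation'])
    d=r.inv().apply(np.array(target)-s['eef_pos'])*100
    return d
def st():
    s=bot.sense(); m=R.from_quat(s['orientation']).as_matrix()
    print('t',round(s['time'],2),'p',np.round(s['eef_pos'],4),'x',np.round(m[:,0],3),'yhead',np.round(np.degrees(np.arctan2(m[1,1],m[0,1])),2),'F',np.round(s['ft_force'],1),'M',np.round(s['ft_torque'],2),'op',round(s['opening'],3),'q',np.round(s['joints'],2))
E
python3 - <<'E'
from h import *
st(); print(R.from_quat(bot.sense()['orientation']).as_matrix().round(3)); print(togo((.59,-.375,.16)))
E
```

```text
t 0.3 p [0.6748 0.     0.256 ] x [-0.001 -0.    -1.   ] yhead -0.0 F [-0.1  0.1 -0.5] M [0.04 0.03 0.03] op 0.999 q [-0.11  0.48  0.02  1.56 -0.01  1.11 -0.08]
[[-0.001  1.    -0.   ]
 [-0.    -0.    -1.   ]
 [-1.    -0.001  0.   ]]
[ 9.6009981  -8.47599841 37.50100084]
```

Request:
apply_moves(
  series="0.8 -0.7 3.1 0;0.8 -0.7 3.1 0;0.8 -0.7 3.1 0;0.8 -0.7 3.1 0;0.8 -0.7 3.1 0;0.8 -0.7 3.1 0;0.8 -0.7 3.1 0;0.8 -0.7 3.1 0;0.8 -0.7 3.1 0;0.8 -0.7 3.1 0;0.8 -0.7 3.1 0;0.8 -0.7 3.1 0",
)

```text
time: 1.3
eef_pos: [0.5905, -0.3734, 0.1599]
orientation: [0.5, 0.5, -0.5, 0.5]
ft_force: [-0.1, -1.3, -0.4]
opening: 0.998
```

Request:
apply_moves(
  series="0 0 0 7;0 0 0 7;0 0 0 7;0 0 0 7;0 0 0 7;0 0 0 7;0 0 0 7;0 0 0 1;0 0 0 0;0 0 0 0",
)

```text
time: 2.13
eef_pos: [0.591, -0.3719, 0.1602]
orientation: [-0.664, -0.243, 0.664, -0.243]
ft_force: [-0.0, -0.4, -0.1]
opening: 1.0
```

```bash
python3 - <<'E'
from h import *
import pickle
st()
c=cams.read_camera('wrist'); pickle.dump(c,open('w1.pkl','wb')); cv2.imwrite('pics/w1.png',c['image'])
E
```

```text
t 2.13 p [ 0.591  -0.3719  0.1602] x [-0. -0. -1.] yhead -49.8 F [-0.  -0.4 -0.1] M [ 0.02  0.01 -0.  ] op 1.0 q [ 0.27  0.62  0.29  1.59 -0.21  0.96 -0.23]
```

View pics/w1.png

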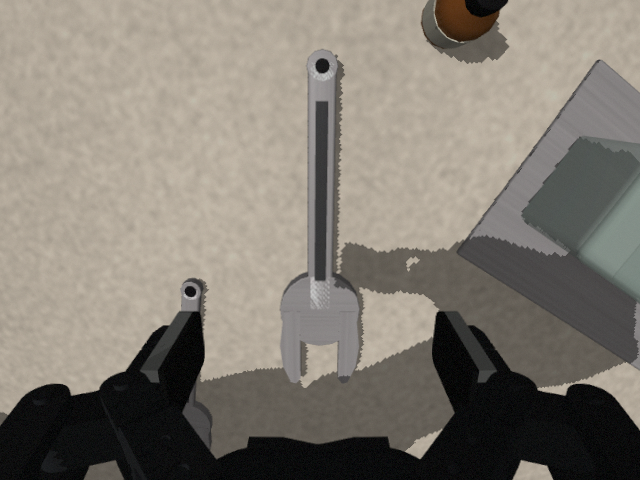

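The wrist view shows the larger spanner nearly centred: end of handle at (321,50), eye (322,66), tips (293,381) and (346,380). The smaller one is at left (190,292).

```bash
python3 - <<'E'
from h import *
import pickle
c=pickle.load(open('w1.pkl','rb'))
P=plane(c,[(321.5,50),(322,66),(319.5,380),(321,275),(321,150),(282,310),(359,310),(320,342)],.011)
print(P.round(4))
u=P[1]-P[2]; h=np.degrees(np.arctan2(u[1],u[0])); print(h, np.linalg.norm(u), np.linalg.norm(P[0]-P[2]))
u/=np.linalg.norm(u); print('mid from end',P[0]-.12*u,'from tip',P[2]+.125*u, 'from slot bottom', P[7]+.0895*u)
u2=P[4]-P[3];print(np.degrees(np.arctan2(u2[1],u2[0])))
crop(c['image'],250,250,140,150,4,'pics/w1c.png')
E
```

```text
[[ 0.6793 -0.3021  0.011 ]
 [ 0.6724 -0.3084  0.011 ]
 [ 0.4947 -0.4565  0.011 ]
 [ 0.565  -0.3985  0.011 ]
 [ 0.6326 -0.3413  0.011 ]
 [ 0.5247 -0.3947  0.011 ]
 [ 0.5616 -0.4384  0.011 ]
 [ 0.5219 -0.434   0.011 ]]
39.811972714864844 0.2313065595273113 0.24062815464852239
mid from end [ 0.58710911 -0.37897543  0.011     ] from tip [ 0.59071107 -0.3764682   0.011     ] from slot bottom [ 0.59063728 -0.376713    0.011     ]
40.25818268936193
```

View pics/w1c.png

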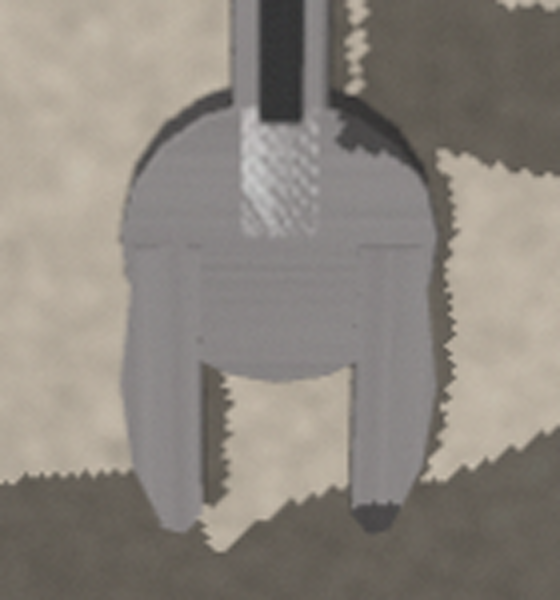

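Request:
apply_moves(
  series="2 0.1 0.2 0;2 0.1 0.2 0;2 0.1 0.1 0;2 0 0 0;2 0 0 0;2 0 0 0;0.8 0 0 0;0.4 0 0 0;0 0 0 0;0 0 0 0",
)

```text
time: 3.02
eef_pos: [0.5897, -0.378, 0.0293]
orientation: [0.665, 0.242, -0.664, 0.242]
ft_force: [0.4, -1.0, 0.0]
opening: 1.0
```

```bash
python3 - <<'E'
from h import *
st()
c=cams.read_camera('wrist'); cv2.imwrite('pics/w2.png',c['image'])
E
```

```text
t 3.02 p [ 0.5897 -0.378   0.0293] x [ 0.001 -0.001 -1.   ] yhead -49.98 F [ 0.4 -1.   0. ] M [-0.05 -0.    0.05] op 1.0 q [ 0.32  0.78  0.25  1.64 -0.25  0.75 -0.19]
```

View pics/w2.png

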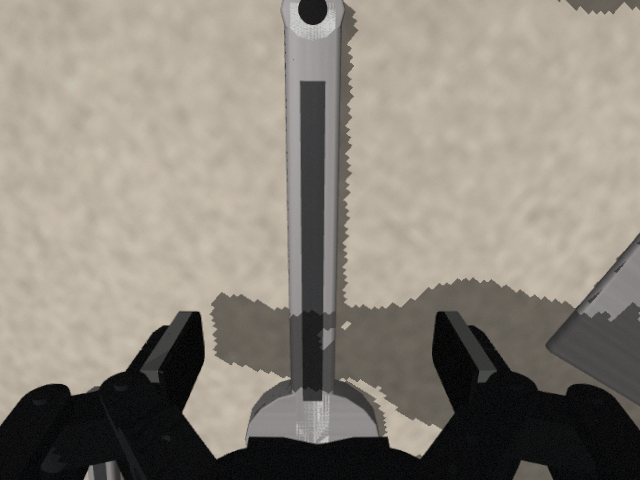

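Request:
apply_moves(
  series="0.1 -0.2 0 0;0 0 0 0;0 0 0 0",
)

```text
time: 3.32
eef_pos: [0.5881, -0.3759, 0.028]
orientation: [0.665, 0.242, -0.664, 0.242]
ft_force: [-0.6, -0.1, 0.3]
opening: 0.999
```

Request:
apply_moves(
  series="0 0 0 0;0 0 0 0;0 0 0 0;0 0 0 0;0 0 0 0;0 0 0 0;0 0 0 0;0 0 0 0;0 0 0 0;0 0 0 0",
  hand=-1,
)

```text
time: 4.15
eef_pos: [0.5879, -0.3761, 0.0276]
orientation: [0.665, 0.242, -0.664, 0.242]
ft_force: [-0.3, -0.1, 4.1]
opening: 0.188
```

```bash
python3 - <<'E'
from h import *
st()
E
```

```text
t 4.15 p [ 0.5879 -0.3761  0.0276] x [ 0. -0. -1.] yhead -50.01 F [-0.3 -0.1  4.1] M [0.07 0.21 0.01] op 0.188 q [ 0.31  0.78  0.25  1.65 -0.26  0.74 -0.19]
```

Request:
apply_moves(
  series="-0.5 0 0 0;-1.5 0 0 0;-2 0 0 0;-2 0 0 0;-2 0 0 0;-2 0 0 0;-2 0 0 0;-2 0 0 0;-2 0 0 0;0 0 0 0;0 0 0 0",
)

```text
time: 5.07
eef_pos: [0.5881, -0.3762, 0.1885]
orientation: [0.665, 0.241, -0.664, 0.242]
ft_force: [0.8, 0.1, -4.7]
opening: 0.193
```

```bash
python3 - <<'E'
from h import *
st()
c=cams.read_camera('wrist'); cv2.imwrite('pics/w3.png',c['image'])
c=cams.read_camera('side'); crop(c['image'],180,60,200,150,4,'pics/d3.png')
print(plane(c,[(413,414)],0))
print(togo((.54,.265,.15)))
E
```

```text
t 5.07 p [ 0.5881 -0.3762  0.1885] x [ 0.002 -0.001 -1.   ] yhead -50.0 F [ 0.8  0.1 -4.7] M [ 0.1  -0.01  0.  ] op 0.193 q [ 0.27  0.59  0.31  1.57 -0.2   1.01 -0.23]
[[0.35080087 0.31472255 0.        ]]
[  3.68683109 -52.04194596 -37.56221473]
```

View pics/w3.png

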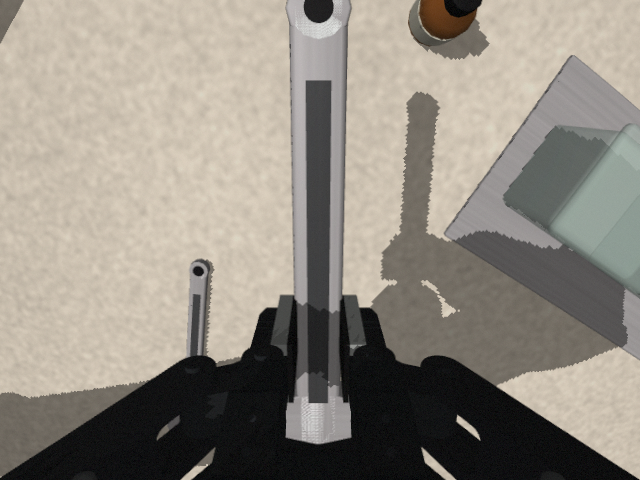

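View pics/d3.png

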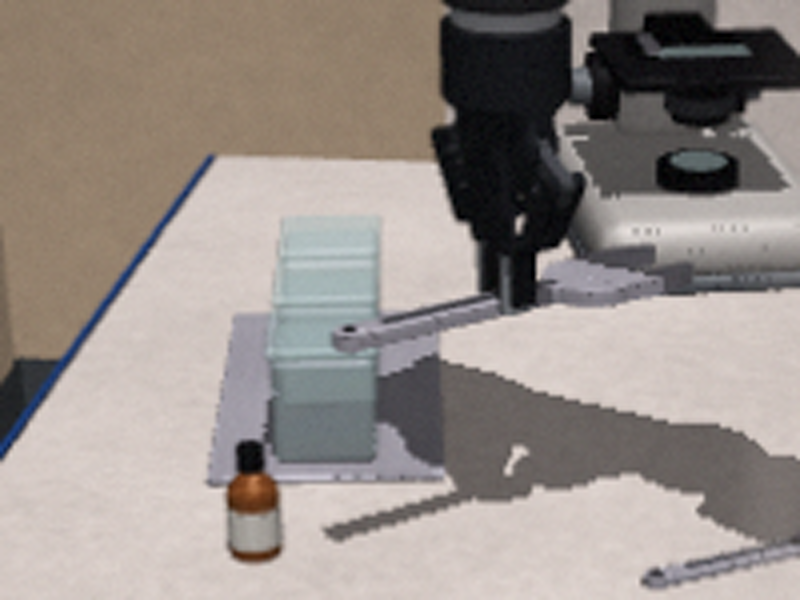

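Request:
apply_moves(
  series="0 0 0 -7;0 0 0 -7;0 0 0 -7;0 0 0 -7;0 0 0 -7;0 0 0 -7;0 0 0 -7;0 0 0 -1;0 0 0 0",
)

```text
time: 5.92
eef_pos: [0.5869, -0.3756, 0.1855]
orientation: [-0.5, -0.5, 0.501, -0.498]
ft_force: [-0.0, 0.9, -4.6]
opening: 0.19
```

Request:
apply_moves(
  series="0 -0.2 -1.5 0;0 -0.2 -3 0;0 -0.3 -4 0;0 -0.3 -4 0;0 -0.3 -4 0;0 -0.3 -4 0;0 -0.3 -4 0;0 -0.3 -4 0;0 -0.3 -4 0;0 -0.3 -4 0;0 -0.3 -4 0;0 -0.3 -4 0",
)

```text
time: 6.92
eef_pos: [0.5531, 0.0708, 0.187]
orientation: [-0.501, -0.499, 0.501, -0.499]
ft_force: [1.6, 0.1, -4.3]
opening: 0.189
```

Request:
apply_moves(
  series="0 -0.3 -4 0;0 -0.3 -4 0;0 -0.3 -4 0;0 -0.3 -4 0;0 -0.2 -2 0;0 0 -1 0;0 0 0 0;0 0 0 0",
)

```text
time: 7.58
eef_pos: [0.5398, 0.2579, 0.1867]
orientation: [-0.5, -0.499, 0.501, -0.5]
ft_force: [0.9, -0.6, -4.9]
opening: 0.185
```

```bash
python3 - <<'E'
from h import *
import pickle
st()
for n in ('wrist','scene','side'):
  c=cams.read_camera(n); cv2.imwrite(f'pics/{n}4.png',c['image']); pickle.dump(c,open(n+'4.pkl','wb'))
print(togo((.54,.265,.15)))
E
```

```text
t 7.58 p [0.5398 0.2579 0.1867] x [-0.001 -0.002 -1.   ] yhead -0.11 F [ 0.9 -0.6 -4.9] M [ 0.01 -0.04 -0.02] op 0.185 q [-0.5   0.43 -0.07  1.81  0.04  0.91 -0.58]
[ 3.70535281 -0.04816459 -0.88246859]
```

View pics/wrist4.png

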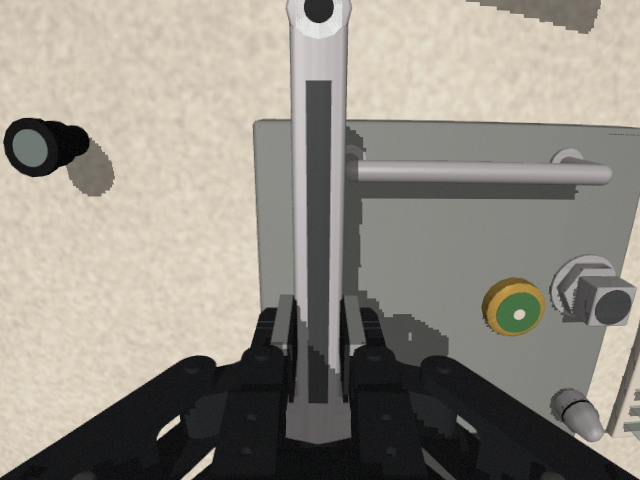

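View pics/scene4.png

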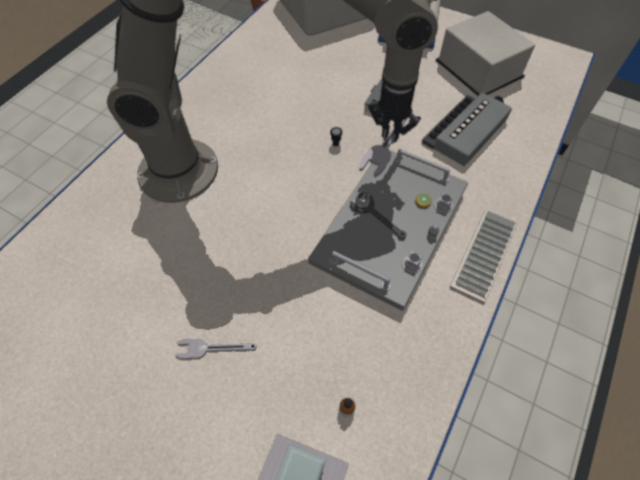

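View pics/side4.png

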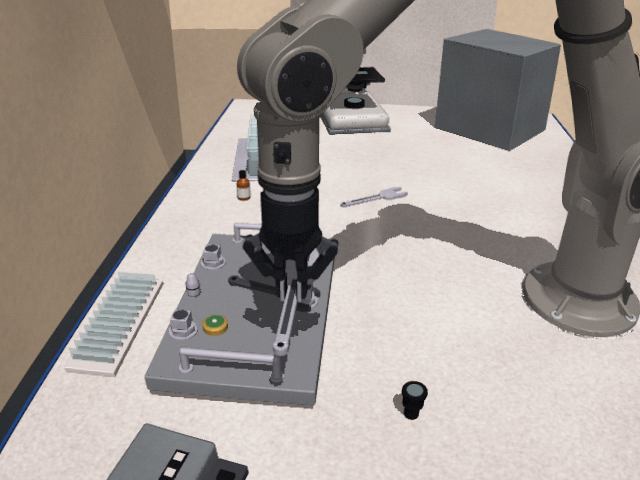

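```bash
python3 - <<'E'
from h import *
import pickle
for n in ['wrist4']:
    c=pickle.load(open(n+'.pkl','rb')); print(c['position'])
    P=plane(c,[(254.5,121),(261,300)],.05); print('corner,left edge',P, np.degrees(np.arctan2(*(P[1]-P[0])[:2])))
    print('topedge',plane(c,[(300,123),(600,128)],.05))
    print('bolt bk left',plane(c,[(612,306)],.084), 'level',plane(c,[(518,313)],.063))
    print('bar',plane(c,[(360,172),(600,174)],.086))
    h=plane(c,[(319,8),(318,95),(318,300),(294,160),(343,160)],.1867-.022+.0055); print('spanner',h)
    crop(c['image'],230,100,200,150,4,'pics/w4c.png')
E
```

```text
[0.54078284 0.33700197 0.30429907]
corner,left edge [[0.50201757 0.32721661 0.05      ]
 [0.50038442 0.20596865 0.05      ]] -179.2283035143253
topedge [[0.52979841 0.32582037 0.05      ]
 [0.72012804 0.32489977 0.05      ]]
bolt bk left [[0.72867177 0.21656938 0.084     ]] level [[0.67787669 0.20126422 0.063     ]]
bar [[0.56348059 0.30149752 0.086     ]
 [0.69973627 0.30132931 0.086     ]]
spanner [[0.54119362 0.36506867 0.1702    ]
 [0.5408119  0.33972677 0.1702    ]
 [0.54058393 0.26787569 0.1702    ]
 [0.53282375 0.31923072 0.1702    ]
 [0.54900001 0.31917929 0.1702    ]]
```

View pics/w4c.png

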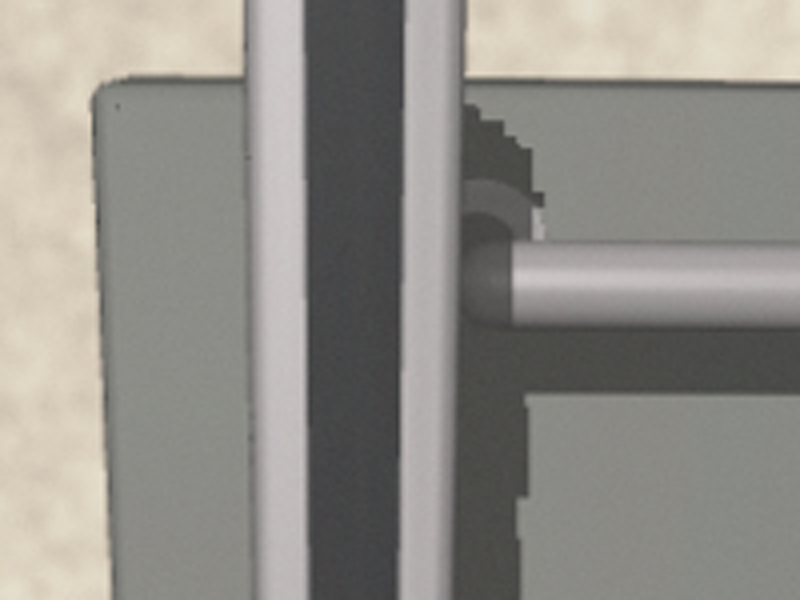

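Request:
apply_moves(
  series="1 0 -0.2 0;1.5 0 -0.3 0;1.5 0 -0.2 0;1 0 0 0;0.5 0 0 0;0 0 0 0;0 0 0 0",
)

```text
time: 8.32
eef_pos: [0.5401, 0.2655, 0.1323]
orientation: [-0.5, -0.5, 0.5, -0.5]
ft_force: [0.8, 1.2, -3.3]
opening: 0.193
```

```bash
python3 - <<'E'
from h import *
import pickle
st()
for n in ('wrist','scene','side'):
  c=cams.read_camera(n); cv2.imwrite(f'pics/{n}5.png',c['image']); pickle.dump(c,open(n+'5.pkl','wb'))
  if n=='scene': crop(c['image'],320,130,130,100,6,'pics/s5.png')
  if n=='side': crop(c['image'],240,260,110,130,5,'pics/d5.png')
E
```

```text
t 8.32 p [0.5401 0.2655 0.1323] x [-0. -0. -1.] yhead -0.05 F [ 0.8  1.2 -3.3] M [ 0.15 -0.01  0.01] op 0.193 q [-0.51  0.5  -0.07  1.84  0.04  0.81 -0.6 ]
```

View pics/wrist5.png

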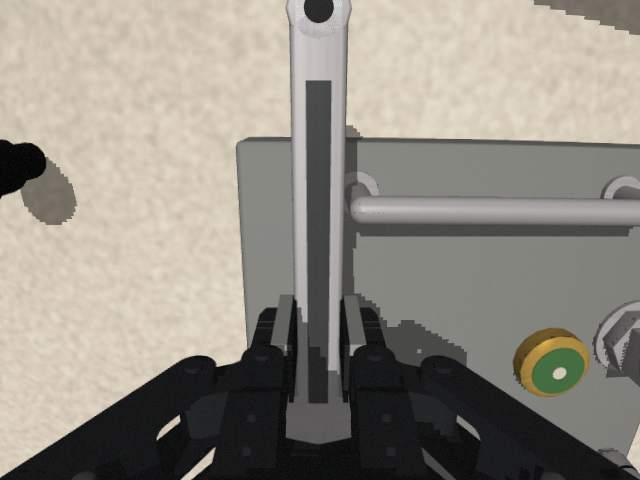

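View pics/s5.png

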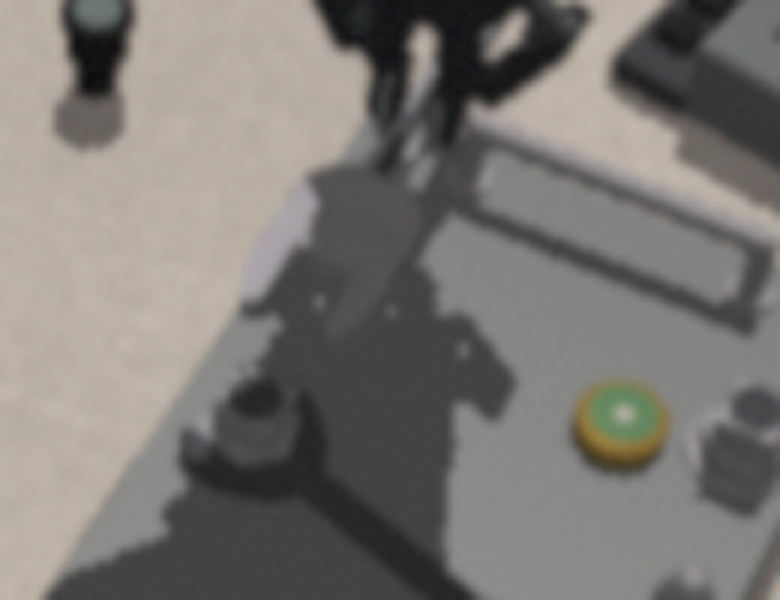

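View pics/d5.png

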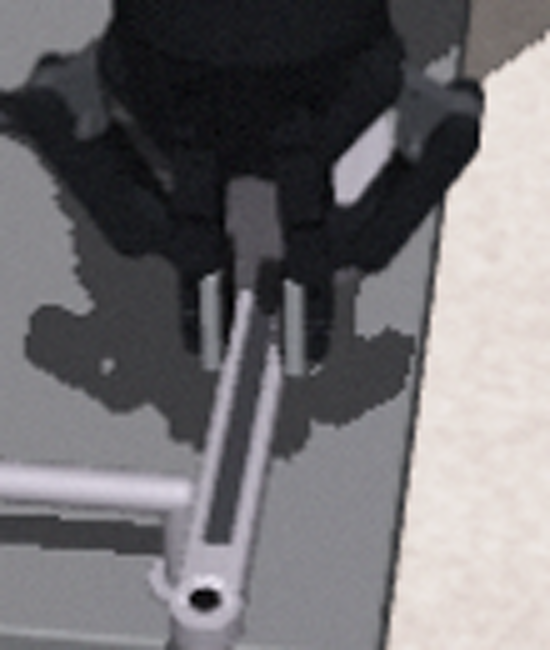

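```bash
python3 - <<'E'
from h import *
import pickle
c=pickle.load(open('wrist5.pkl','rb'))
crop(c['image'],280,160,130,90,6,'pics/w5c.png')
print('legfront',plane(c,[(350.5,211)],.086), 'span edges',plane(c,[(292,211),(345.5,211)],.1323-.0221+.0055))
d=pickle.load(open('side5.pkl','rb'))
g=lambda u,v:(240+(u+.5)/5-.5,260+(v+.5)/5-.5)
print('side: eye',plane(d,[g(204,598)],.1157),'leg',plane(d,[g(187,500)],.086))
s=pickle.load(open('scene5.pkl','rb'))
g=lambda u,v:(320+(u+.5)/6-.5,130+(v+.5)/6-.5)
print('scene tips',plane(s,[g(247,305),g(333,335)],.1157),'bolt',plane(s,[g(258,400)],.084))
E
```

```text
legfront [[0.554554   0.30161302 0.086     ]] span edges [[0.53200153 0.3094167  0.1157    ]
 [0.55036168 0.30937503 0.1157    ]]
side: eye [[0.5404784  0.37143836 0.1157    ]] leg [[0.55592185 0.30433593 0.086     ]]
scene tips [[0.52201494 0.13831825 0.1157    ]
 [0.5607392  0.14146837 0.1157    ]] bolt [[0.53964223 0.11830318 0.084     ]]
```

View pics/w5c.png

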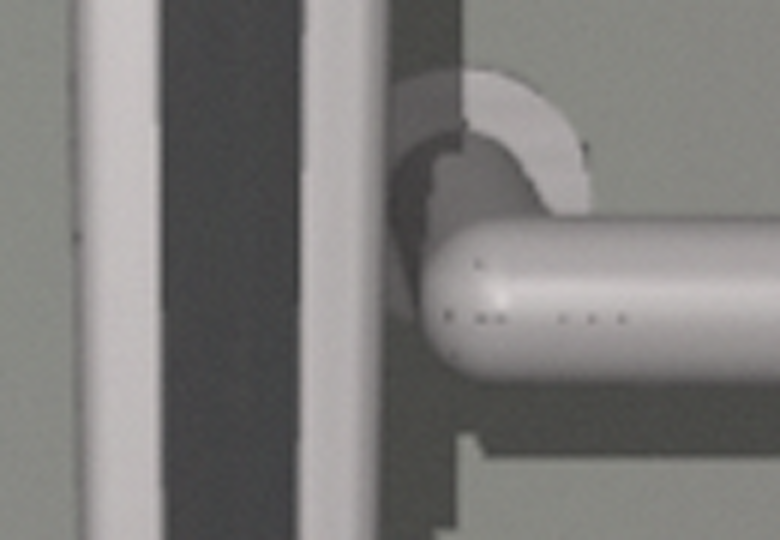

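Request:
apply_moves(
  series="0.7 0 0 0;0.8 0 0 0;0.8 0 0 0;0.8 0 0 0;0.6 0 0 0;0.2 0 0 0;0 0 0 0;0 0 0 0",
)

```text
time: 9.13
eef_pos: [0.5399, 0.2661, 0.0932]
orientation: [-0.5, -0.5, 0.5, -0.5]
ft_force: [1.3, -1.1, -3.9]
opening: 0.188
```

```bash
python3 - <<'E'
from h import *
import pickle
st()
for n in ('wrist','scene','side'):
  c=cams.read_camera(n); cv2.imwrite(f'pics/{n}6.png',c['image']); pickle.dump(c,open(n+'6.pkl','wb'))
  if n=='scene': crop(c['image'],320,140,90,80,8,'pics/s6.png')
  if n=='wrist': crop(c['image'],220,160,200,150,4,'pics/w6.png')
E
```

```text
t 9.13 p [0.5399 0.2661 0.0932] x [-0. -0. -1.] yhead 0.0 F [ 1.3 -1.1 -3.9] M [ 0.05 -0.02 -0.02] op 0.188 q [-0.51  0.55 -0.07  1.86  0.05  0.73 -0.61]
```

View pics/s6.png

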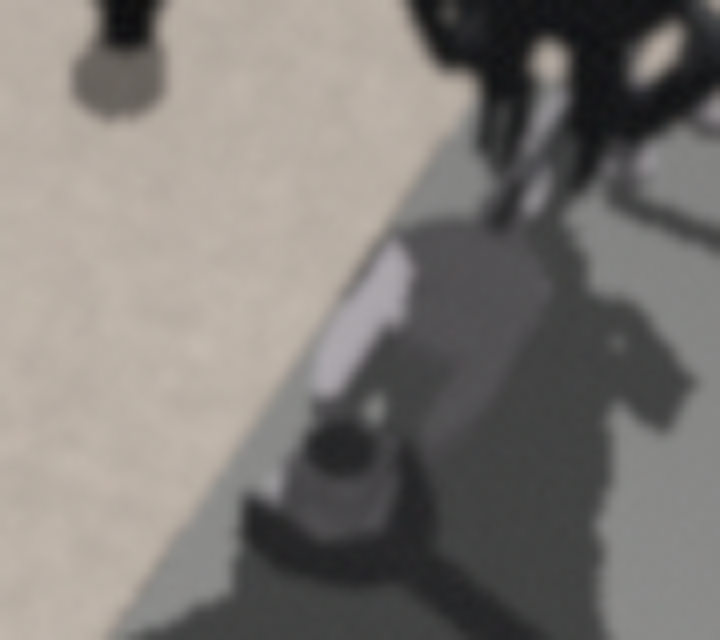

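View pics/w6.png

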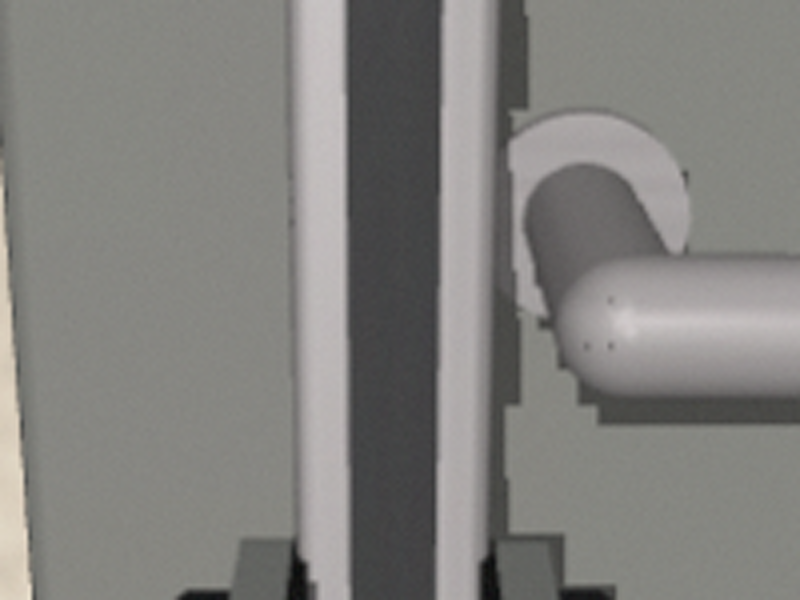

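Request:
apply_moves(
  series="0 0.05 0.2 0;0 0 0.3 0;0 0 0.3 0;0 0 0.3 0;0 0 0 0",
)

```text
time: 9.7
eef_pos: [0.5404, 0.2538, 0.0933]
orientation: [-0.5, -0.5, 0.501, -0.5]
ft_force: [-0.9, 0.1, -4.4]
opening: 0.188
```

Request:
apply_moves(
  series="0 0 0.3 0;0 0 0.3 0;0 0 0 0",
)

```text
time: 9.95
eef_pos: [0.5402, 0.248, 0.0932]
orientation: [-0.5, -0.5, 0.501, -0.5]
ft_force: [-1.0, -0.8, -5.6]
opening: 0.188
```

```bash
python3 - <<'E'
from h import *
import pickle
st()
for n in ('scene','side'):
  c=cams.read_camera(n)
  if n=='scene': crop(c['image'],320,140,90,80,8,'pics/s7.png')
  if n=='side': crop(c['image'],240,230,120,150,4,'pics/d7.png')
E
```

```text
t 9.95 p [0.5402 0.248  0.0932] x [-0.001 -0.001 -1.   ] yhead -0.05 F [-1.  -0.8 -5.6] M [-0.01  0.16 -0.1 ] op 0.188 q [-0.49  0.54 -0.06  1.88  0.05  0.72 -0.58]
```

View pics/s7.png

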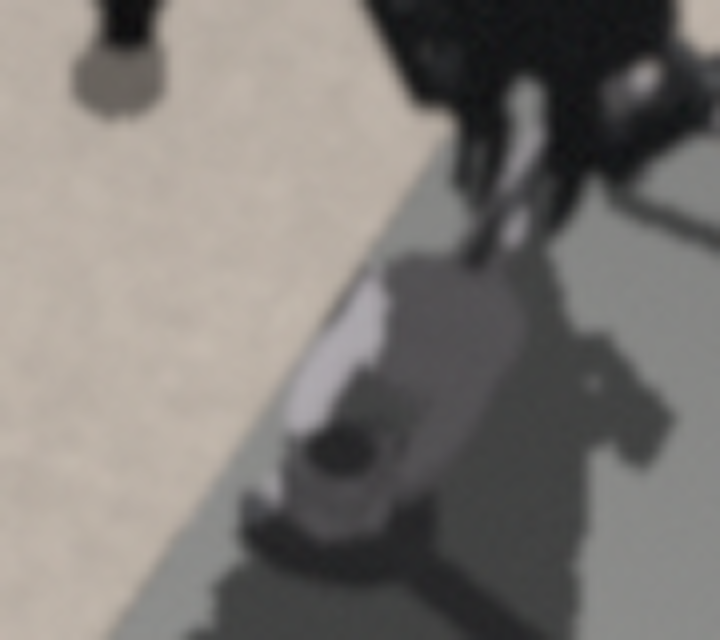

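Scene crop: the jaw tips straddle the head (its top is at (345,445)), with low forces. I'll carry on.

Request:
apply_moves(
  series="0 0 0.3 0;0 0 0.3 0;0 0 0.3 0;0 0 0 0",
)

```text
time: 10.38
eef_pos: [0.5403, 0.2389, 0.0932]
orientation: [-0.5, -0.5, 0.501, -0.5]
ft_force: [-1.2, -0.6, -5.1]
opening: 0.184
```

```bash
python3 - <<'E'
from h import *
st()
E
```

```text
t 10.38 p [0.5403 0.2389 0.0932] x [-0.    -0.001 -1.   ] yhead -0.06 F [-1.2 -0.6 -5.1] M [ 0.02  0.21 -0.09] op 0.184 q [-0.47  0.54 -0.06  1.88  0.05  0.72 -0.57]
```

Request:
apply_moves(
  series="0 0 0.3 0;0 0 0.3 0;0 0 0.3 0;0 0 0.3 0;0 0 0 0",
)

```text
time: 10.8
eef_pos: [0.5403, 0.2269, 0.0933]
orientation: [-0.5, -0.5, 0.5, -0.5]
ft_force: [-1.6, -0.3, -5.4]
opening: 0.189
```

```bash
python3 - <<'E'
from h import *
st()
for n in ('scene','side','wrist'):
  c=cams.read_camera(n)
  if n=='scene': crop(c['image'],320,140,90,80,8,'pics/s8.png')
  if n=='side': crop(c['image'],240,230,120,150,4,'pics/d8.png')
  if n=='wrist': cv2.imwrite('pics/w8.png',c['image'])
E
```

```text
t 10.8 p [0.5403 0.2269 0.0933] x [-0.    -0.001 -1.   ] yhead -0.05 F [-1.6 -0.3 -5.4] M [-0.03  0.25 -0.09] op 0.189 q [-0.46  0.53 -0.06  1.9   0.05  0.71 -0.55]
```

View pics/s8.png

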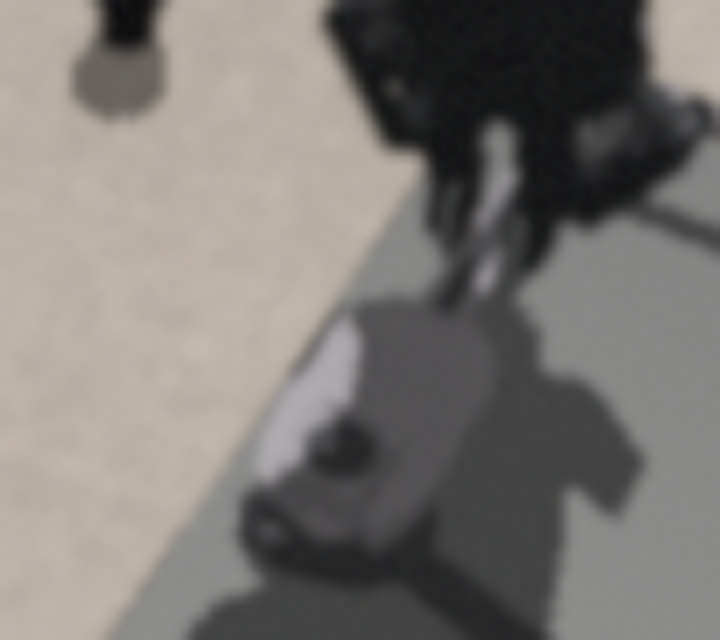

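View pics/w8.png

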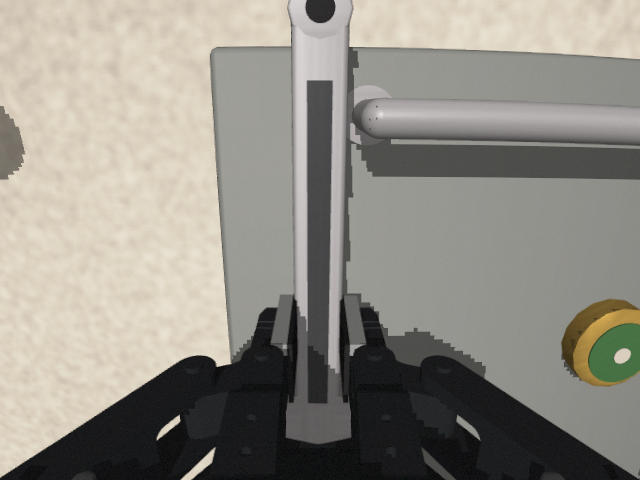

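Request:
apply_moves(
  series="0 0 0.2 0;0 0 0.2 0;0 0 0 0",
)

```text
time: 11.2
eef_pos: [0.5403, 0.2238, 0.0933]
orientation: [-0.5, -0.5, 0.5, -0.5]
ft_force: [-2.1, 0.3, -4.2]
opening: 0.186
```

Request:
apply_moves(
  series="0 0 0.15 0;0 0 0 0",
)

```text
time: 11.37
eef_pos: [0.5403, 0.2234, 0.0935]
orientation: [0.5, 0.5, -0.499, 0.5]
ft_force: [-1.3, 2.7, -5.6]
opening: 0.184
```

Request:
apply_moves(
  series="0 0 -0.1 0;0.1 0 0 0;0.1 0 0 0;0 0 0 0",
)

```text
time: 11.7
eef_pos: [0.5403, 0.2235, 0.0912]
orientation: [0.5, 0.5, -0.5, 0.5]
ft_force: [-2.2, 1.9, -3.8]
opening: 0.185
```

Request:
apply_moves(
  series="0.1 0 0 0;0 0 0 0",
)

```text
time: 11.87
eef_pos: [0.5403, 0.2235, 0.0902]
orientation: [-0.5, -0.5, 0.5, -0.5]
ft_force: [-2.1, 0.7, -3.4]
opening: 0.186
```

```bash
python3 - <<'E'
from h import *
st()
E
```

```text
t 11.87 p [0.5403 0.2235 0.0902] x [-0. -0. -1.] yhead 0.0 F [-2.1  0.7 -3.4] M [ 0.27  0.45 -0.2 ] op 0.186 q [-0.45  0.54 -0.06  1.9   0.05  0.71 -0.54]
```

Request:
apply_moves(
  series="0.1 -0.05 0 0;0 0 0 0;0 0 0 0",
)

```text
time: 12.12
eef_pos: [0.5402, 0.2236, 0.0895]
orientation: [0.5, 0.5, -0.5, 0.5]
ft_force: [-0.6, 1.6, -1.8]
opening: 0.185
```

Request:
apply_moves(
  series="0 0 0 0;0 0 0 0;0 0 0 0;0 0 0 0;0 0 0 0;0 0 0 0",
  hand=0,
)

```text
time: 12.62
eef_pos: [0.54, 0.2235, 0.0894]
orientation: [0.5, 0.5, -0.5, 0.5]
ft_force: [-0.5, -0.9, -0.3]
opening: 0.5
```

Request:
apply_moves(
  series="-0.5 0 0 0;-1 0 0 0;-2 0 0 0;-2 0 0 0;-2 0 0 0;-2 0 0 0;-2 0 0 0;0 0 0 0;0 0 0 0",
)

```text
time: 13.37
eef_pos: [0.5407, 0.2239, 0.2064]
orientation: [0.501, 0.5, -0.499, 0.5]
ft_force: [-0.5, 0.4, -0.6]
opening: 0.5
```

```bash
python3 - <<'E'
from h import *
import pickle
st()
for n in ('scene','side','wrist'):
  c=cams.read_camera(n); pickle.dump(c,open(n+'9.pkl','wb'))
  if n=='scene': crop(c['image'],310,130,160,150,5,'pics/s9.png')
  if n=='side': crop(c['image'],160,220,190,180,4,'pics/d9.png')
  if n=='wrist': cv2.imwrite('pics/w9.png',c['image'])
E
```

```text
t 13.37 p [0.5407 0.2239 0.2064] x [ 0.003  0.002 -1.   ] yhead -0.01 F [-0.5  0.4 -0.6] M [0.09 0.06 0.03] op 0.5 q [-0.45  0.38 -0.07  1.82  0.03  0.93 -0.53]
```

View pics/s9.png

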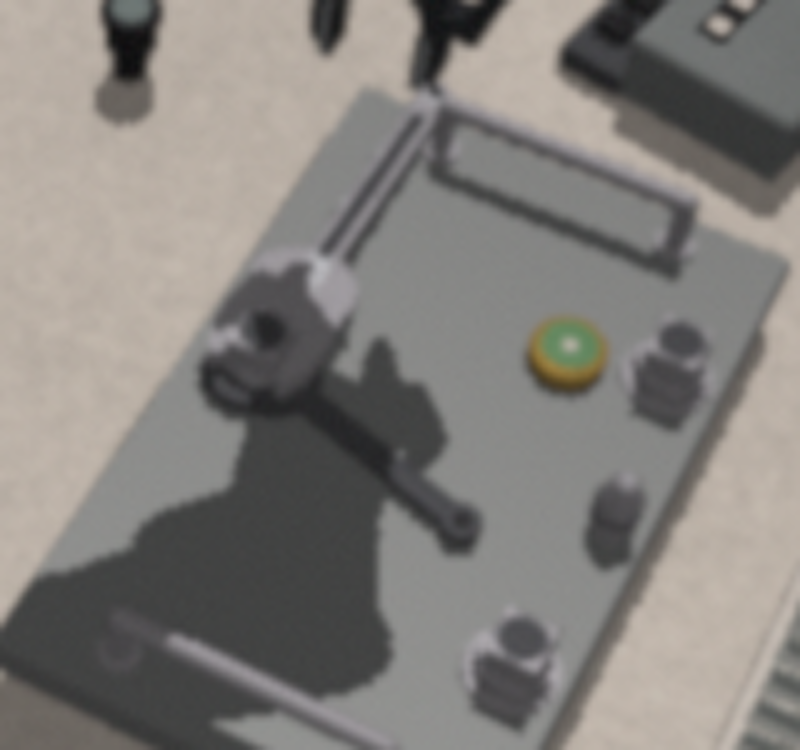

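View pics/d9.png

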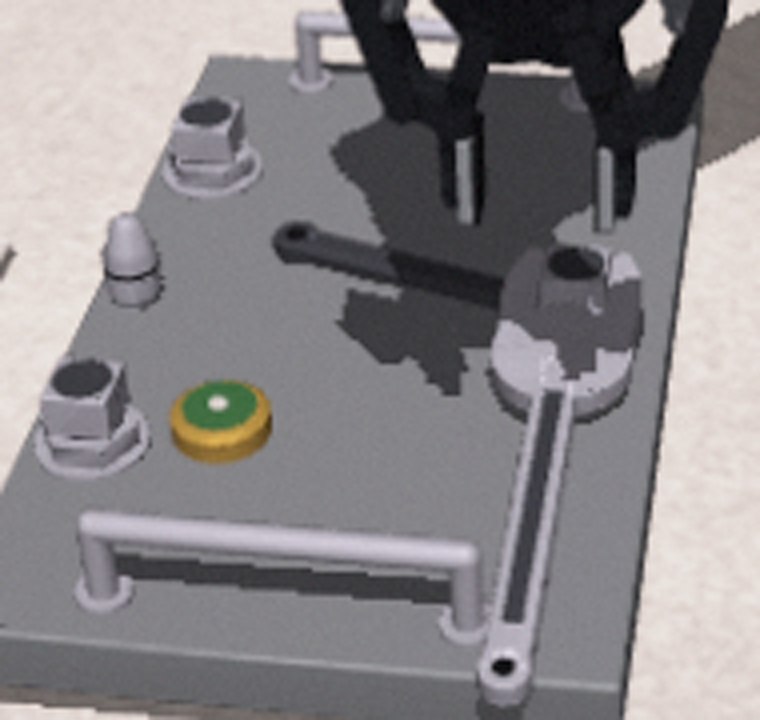

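View pics/w9.png

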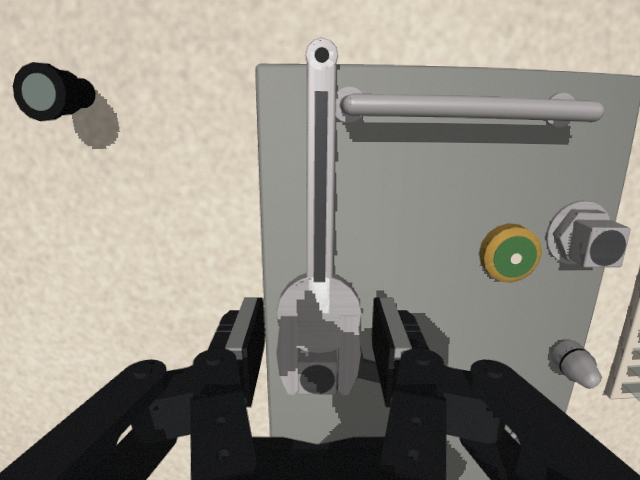

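The spanner is seated on the head and its handle lies in front of the leg with a small gap: handle at (320,150) and leg at (350,105) in the wrist view. Next I'll close the gripper and go beside the nut handle.

Request:
apply_moves(
  series="0 1.2 1.1 0;0 2.1 2 0;0 2.1 2 0;0 2.1 2 0;0 2.1 2 0;0 2.2 2 0;0 0 0 7;0 0 0 7;0 0 0 3;0 0 0 0;0 0 0 0;0 0 0 0",
  hand=-1,
)

```text
time: 14.52
eef_pos: [0.6574, 0.1126, 0.2037]
orientation: [-0.568, -0.421, 0.568, -0.421]
ft_force: [-0.0, -0.1, 0.3]
opening: -0.0
```

```bash
python3 - <<'E'
from h import *
import pickle
st()
c=cams.read_camera('wrist'); pickle.dump(c,open('wrist10.pkl','wb')); cv2.imwrite('pics/w10.png',c['image'])
c=cams.read_camera('side'); crop(c['image'],140,200,210,160,3.8,'pics/d10.png')
E
```

```text
t 14.52 p [0.6574 0.1126 0.2037] x [-0.001 -0.    -1.   ] yhead -16.88 F [-0.  -0.1  0.3] M [-0.02 -0.01 -0.07] op -0.0 q [-0.3   0.51  0.05  1.63 -0.03  1.   -0.54]
```

View pics/w10.png

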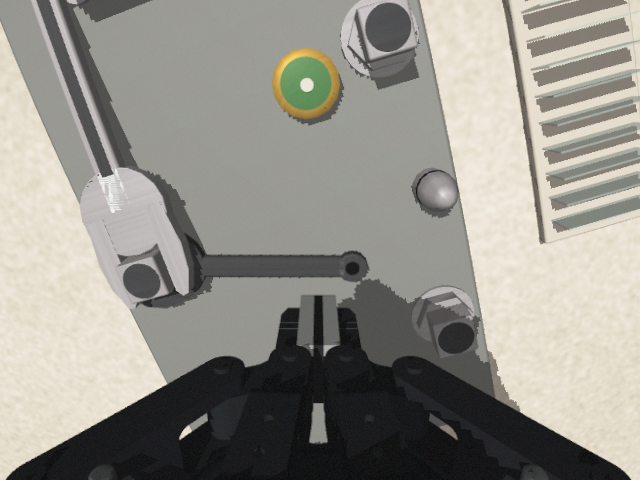

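View pics/d10.png

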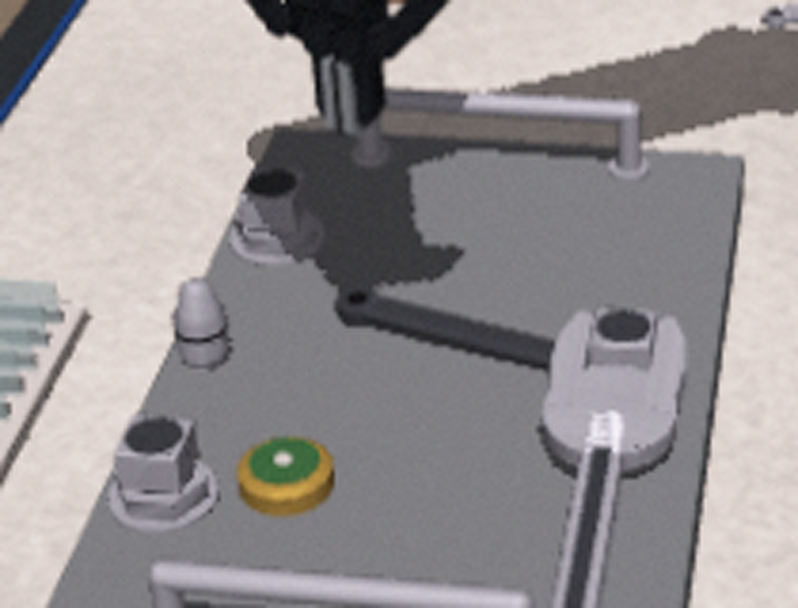

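```bash
python3 - <<'E'
from h import *
import pickle
c=pickle.load(open('wrist10.pkl','rb')); 
P=plane(c,[(352,266),(215,265),(280,277)],.061); print(P)
b=plane(c,[(142,281)],.084)[0]; print('bolt',b,'eye ang',np.degrees(np.arctan2(*(P[0]-b)[[1,0]])),np.linalg.norm((P[0]-b)[:2]))
u=P[0]-P[1];print(np.degrees(np.arctan2(u[1],u[0])))
s=bot.sense()['eef_pos'];r=R.from_quat(bot.sense()['orientation']).inv()
print('tool frame of bolt, eye, edge rel tcp cm',r.apply(np.vstack([b,P])-s)*100)
print('objective',plane(c,[(437,188)],.09))
E
```

```text
[[0.67279952 0.07839206 0.061     ]
 [0.58151332 0.10688807 0.061     ]
 [0.62217417 0.08508254 0.061     ]]
bolt [0.53989555 0.11744766 0.084     ] eye ang -16.3761250268471 0.1385236612279084
-17.336338564009417
tool frame of bolt, eye, edge rel tcp cm [[ 12.00985342 -11.39890147   2.96279322]
 [ 14.30376565   2.45384249   2.83051078]
 [ 14.30794115  -7.10895659   2.76129969]
 [ 14.30611276  -2.58423837   3.66395236]]
objective [[0.73448465 0.12340103 0.09      ]]
```

Request:
apply_moves(
  series="1.5 0 0 0;2 0 0 0;2 0 0 0;2 0 0 0;2 0 0 0;1.5 0 0 0;1 0 0 0;0.35 0 0 0;0 0 0 0;0 0 0 0",
)

```text
time: 15.45
eef_pos: [0.6584, 0.1126, 0.0816]
orientation: [0.569, 0.421, -0.568, 0.421]
ft_force: [0.2, -0.2, -0.2]
opening: 0.001
```

```bash
python3 - <<'E'
from h import *
st()
c=cams.read_camera('wrist'); cv2.imwrite('pics/w11.png',c['image'])
E
```

```text
t 15.45 p [0.6584 0.1126 0.0816] x [ 0.001  0.    -1.   ] yhead -16.99 F [ 0.2 -0.2 -0.2] M [ 0.02  0.02 -0.01] op 0.001 q [-0.29  0.65  0.03  1.7  -0.03  0.78 -0.54]
```

View pics/w11.png

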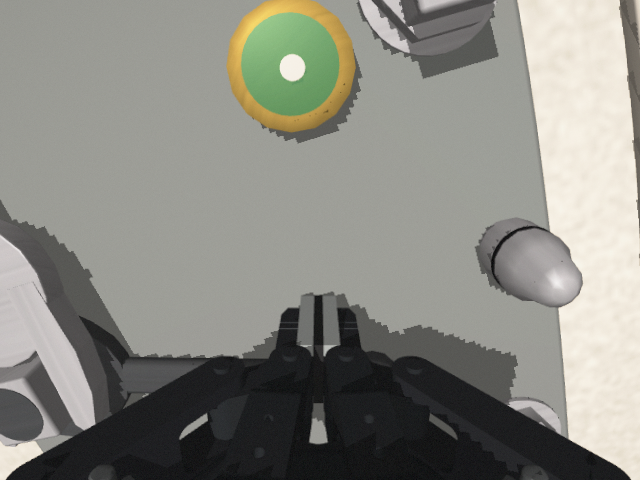

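Request:
apply_moves(
  series="0.15 0 0.2 0;0 0 0.3 0;0 0 0.3 0;0 0 0 0",
)

```text
time: 15.83
eef_pos: [0.6555, 0.1036, 0.0797]
orientation: [-0.569, -0.42, 0.569, -0.421]
ft_force: [0.9, -0.0, 0.3]
opening: -0.006
```

Request:
apply_moves(
  series="0 0 0.2 0;0 0 0.2 0;0 0 0.2 0;0 0 0 0",
)

```text
time: 16.17
eef_pos: [0.6539, 0.0989, 0.0795]
orientation: [0.569, 0.42, -0.568, 0.421]
ft_force: [1.2, 1.2, 0.7]
opening: 0.003
```

Request:
apply_moves(
  series="0 0.05 0.4 2;0 0.05 0.4 2;0 0.05 0.4 2;0 0.05 0.4 2",
)

```text
time: 16.5
eef_pos: [0.6503, 0.0836, 0.0795]
orientation: [0.597, 0.379, -0.597, 0.379]
ft_force: [2.2, 2.4, 0.7]
opening: 0.001
```

```bash
cat >> h.py <<'E'
def pol():
    s=bot.sense(); m=R.from_quat(s['orientation']).as_matrix(); f=np.array(s['ft_force'])
    b=np.array([.540,.118]); d=np.array(s['eef_pos'])[:2]-b
    print('r',np.hypot(*d).round(4),'ang',np.degrees(np.arctan2(d[1],d[0])).round(1),'Ftool',(m.T@f).round(1),'along y,z cm',(m[:2,1:].T@d*100).round(2))
E
python3 - <<'E'
from h import *
st();pol()
c=cams.read_camera('scene'); crop(c['image'],310,130,160,150,5,'pics/s12.png')
c=cams.read_camera('side'); crop(c['image'],140,200,210,190,3.8,'pics/d12.png')
E
```

```text
t 16.5 p [0.6503 0.0836 0.0795] x [ 0.001  0.001 -1.   ] yhead -25.2 F [2.2 2.4 0.7] M [ 0.68 -0.41 -0.01] op 0.001 q [-0.27  0.64  0.07  1.74 -0.06  0.76 -0.61]
r 0.1156 ang -17.3 Ftool [-0.7  1.  -3.1] along y,z cm [11.45 -1.58]
```

View pics/d12.png

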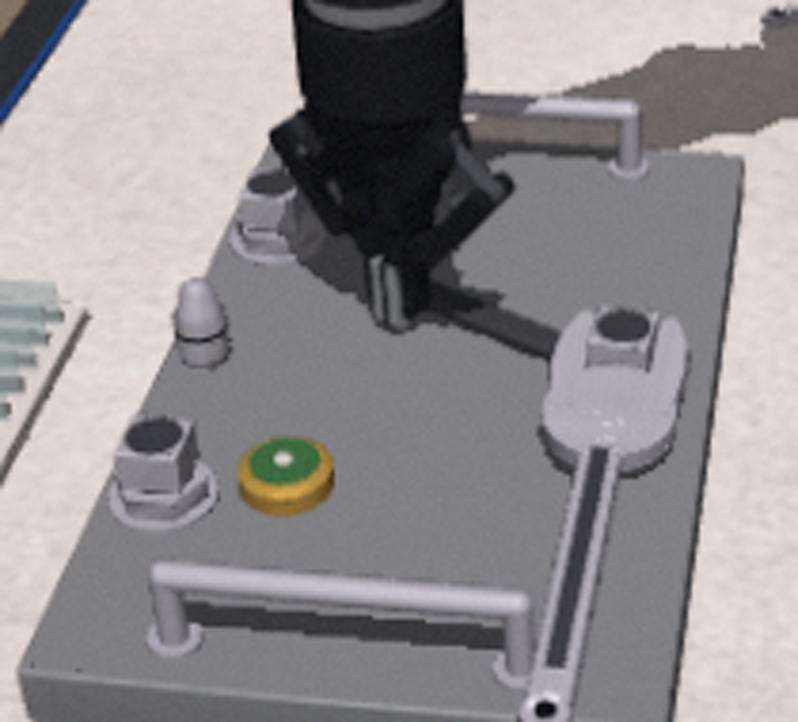

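The push is moving the handle at about 3 N, and the bolt spanner is now braced on the leg. I'll continue along the arc.

Request:
apply_moves(
  series="0 0.05 0.4 2;0 0.05 0.4 2;0 0.05 0.4 2;0 0.05 0.4 2;0 0.05 0.4 2;0 0.05 0.4 2",
)

```text
time: 17.1
eef_pos: [0.6405, 0.0608, 0.0793]
orientation: [-0.633, -0.314, 0.633, -0.314]
ft_force: [1.4, 3.3, 1.4]
opening: 0.002
```

Request:
apply_moves(
  series="0 0.05 0.4 2;0 0.05 0.4 2;0 0.05 0.4 2;0 0.05 0.4 2;0 0.05 0.4 2;0 0.05 0.4 2",
)

```text
time: 17.6
eef_pos: [0.6267, 0.0412, 0.0793]
orientation: [0.663, 0.247, -0.663, 0.246]
ft_force: [1.6, 3.9, 1.3]
opening: 0.0
```

```bash
python3 - <<'E'
from h import *
st();pol()
c=cams.read_camera('scene'); crop(c['image'],310,130,160,150,5,'pics/s13.png')
c=cams.read_camera('side'); crop(c['image'],140,200,210,190,3.8,'pics/d13.png')
E
```

```text
t 17.6 p [0.6267 0.0412 0.0793] x [-0.  0. -1.] yhead -49.2 F [1.6 3.9 1.3] M [ 0.73 -0.32 -0.03] op 0.0 q [-0.29  0.61  0.18  1.81 -0.15  0.73 -0.89]
r 0.1158 ang -41.5 Ftool [-1.3 -1.9 -3.7] along y,z cm [11.48 -1.54]
```

View pics/s13.png

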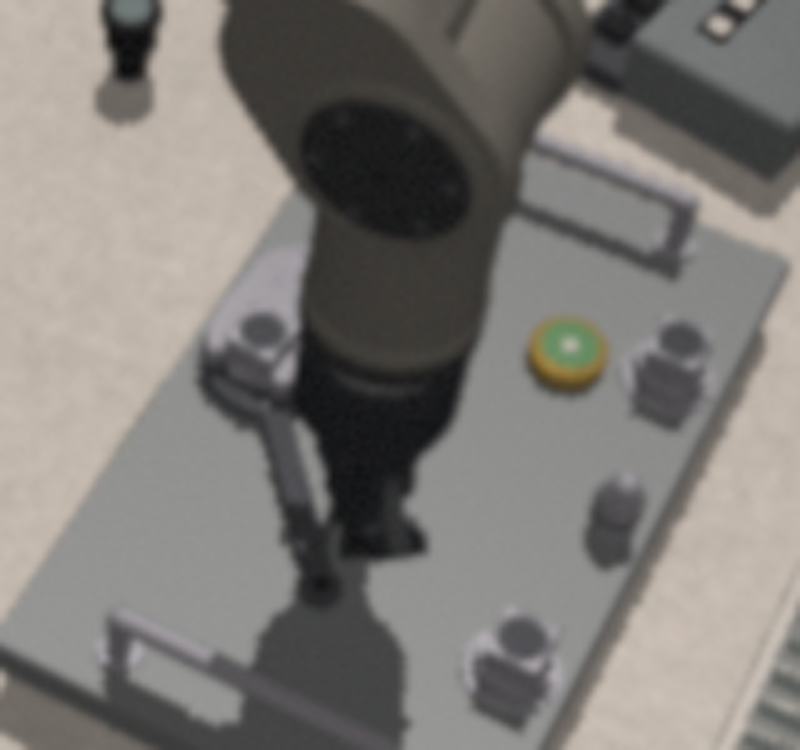

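View pics/d13.png

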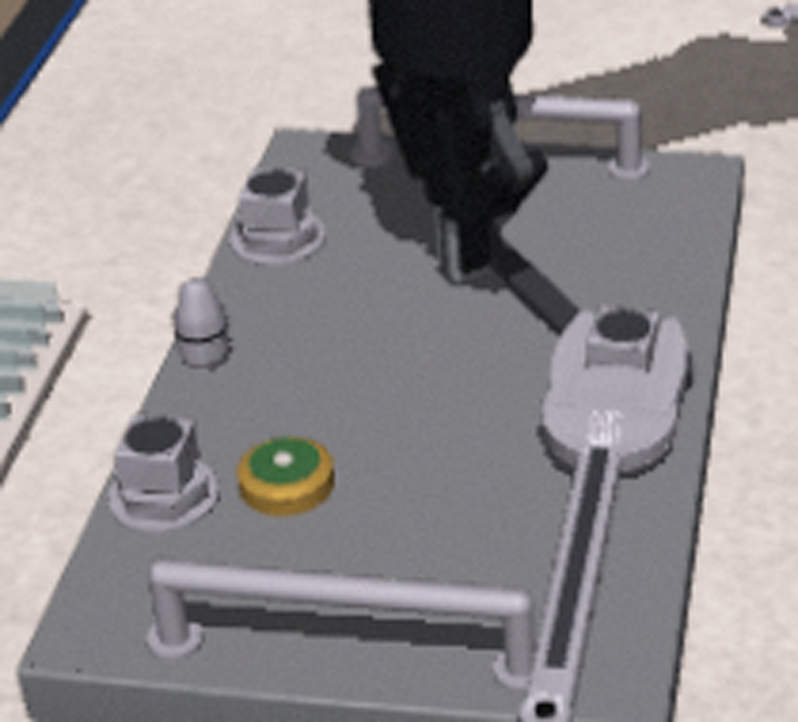

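Request:
apply_moves(
  series="0 0.05 0.4 2;0 0.05 0.4 2;0 0.05 0.4 2;0 0.05 0.4 2;0 0.05 0.4 2",
)

```text
time: 18.12
eef_pos: [0.6123, 0.027, 0.0793]
orientation: [0.682, 0.188, -0.682, 0.188]
ft_force: [2.5, 2.6, 0.5]
opening: -0.0
```

Request:
apply_moves(
  series="0 0.03 0.2 1;0 0.03 0.2 1;0 0 0 0",
)

```text
time: 18.37
eef_pos: [0.609, 0.0245, 0.0793]
orientation: [-0.685, -0.176, 0.685, -0.177]
ft_force: [0.7, 1.6, 0.8]
opening: -0.005
```

```bash
python3 - <<'E'
from h import *
st();pol()
E
```

```text
t 18.37 p [0.609  0.0245 0.0793] x [-0. -0. -1.] yhead -61.09 F [0.7 1.6 0.8] M [ 0.38 -0.25 -0.05] op -0.005 q [-0.31  0.59  0.23  1.86 -0.2   0.71 -1.04]
r 0.1162 ang -53.6 Ftool [-0.8 -1.1 -1.4] along y,z cm [11.52 -1.51]
```

Still free running. I'll go slowly from here and read the force often.

Request:
apply_moves(
  series="0 0.03 0.2 1;0 0.03 0.2 1;0 0.03 0.2 1",
)

```text
time: 18.62
eef_pos: [0.6045, 0.0212, 0.0793]
orientation: [0.689, 0.159, -0.689, 0.158]
ft_force: [2.9, 2.9, 0.1]
opening: -0.007
```

Request:
apply_moves(
  series="0 0.03 0.2 1;0 0.03 0.2 1",
)

```text
time: 18.78
eef_pos: [0.601, 0.019, 0.0793]
orientation: [0.692, 0.146, -0.692, 0.146]
ft_force: [1.6, 3.0, 0.9]
opening: 0.001
```

```bash
python3 - <<'E'
from h import *
st();pol()
E
```

```text
t 18.78 p [0.601  0.019  0.0793] x [ 0.  0. -1.] yhead -66.1 F [1.6 3.  0.9] M [ 0.69 -0.52 -0.04] op 0.001 q [-0.33  0.59  0.25  1.88 -0.22  0.7  -1.1 ]
r 0.1163 ang -58.4 Ftool [-0.9 -2.1 -2.6] along y,z cm [11.53 -1.56]
```

Request:
apply_moves(
  series="0 0.03 0.2 1;0 0.03 0.2 1",
)

```text
time: 18.95
eef_pos: [0.5975, 0.0168, 0.0793]
orientation: [0.694, 0.134, -0.694, 0.134]
ft_force: [2.6, 3.5, 0.5]
opening: -0.003
```

Request:
apply_moves(
  series="0 0.03 0.2 1;0 0.03 0.2 1",
)

```text
time: 19.12
eef_pos: [0.594, 0.0148, 0.0793]
orientation: [0.696, 0.122, -0.696, 0.122]
ft_force: [2.1, 4.6, 0.5]
opening: 0.001
```

```bash
python3 - <<'E'
from h import *
st();pol()
c=cams.read_camera('scene'); crop(c['image'],310,130,160,150,5,'pics/s14.png')
E
```

```text
t 19.12 p [0.594  0.0148 0.0793] x [-0.  0. -1.] yhead -70.1 F [2.1 4.6 0.5] M [ 0.8  -0.51 -0.04] op 0.001 q [-0.33  0.58  0.27  1.9  -0.23  0.69 -1.15]
r 0.1165 ang -62.4 Ftool [-0.5 -3.6 -3.5] along y,z cm [11.54 -1.57]
```

View pics/s14.png

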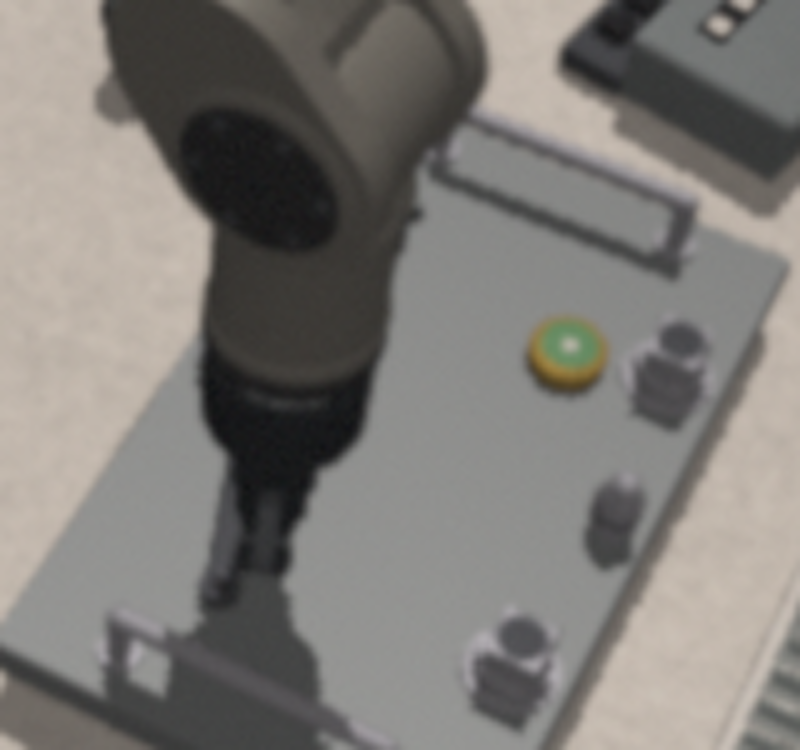

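Request:
apply_moves(
  series="0 0.03 0.2 1;0 0.03 0.2 1",
)

```text
time: 19.33
eef_pos: [0.5916, 0.0133, 0.0796]
orientation: [0.699, 0.11, -0.698, 0.11]
ft_force: [5.6, 3.9, -0.5]
opening: -0.001
```

```bash
python3 - <<'E'
from h import *
st();pol()
c=cams.read_camera('side'); crop(c['image'],140,200,210,190,3.8,'pics/d15.png')
c=cams.read_camera('scene')
e=plane(c,[(353,247.6)],.061)[0]; print(e,np.degrees(np.arctan2(e[1]-.118,e[0]-.540)),np.hypot(e[1]-.118,e[0]-.54))
E
```

```text
t 19.33 p [0.5916 0.0133 0.0796] x [ 0.002  0.001 -1.   ] yhead -72.07 F [ 5.6  3.9 -0.5] M [ 1.08 -1.28 -0.03] op -0.001 q [-0.34  0.58  0.28  1.91 -0.24  0.69 -1.17]
r 0.1167 ang -63.8 Ftool [ 0.5 -2.  -6.5] along y,z cm [11.55 -1.69]
[ 0.5831737  -0.01642995  0.061     ] -72.19498947202406 0.14119270715571203
```

View pics/d15.png

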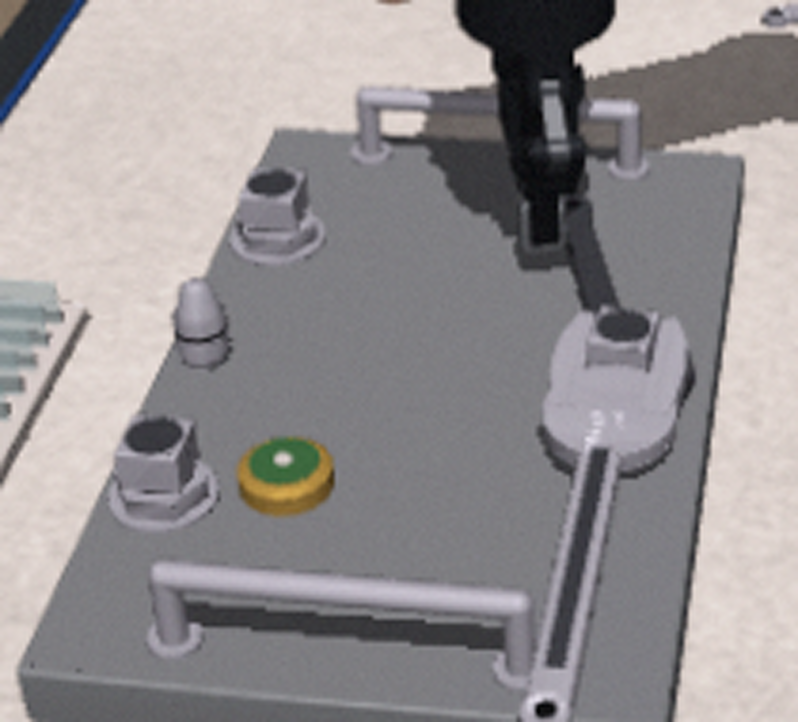

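Force is up to about 6.5 N, so the nut is snug and the nip has begun.

Request:
apply_moves(
  series="0 0.03 0.2 1;0 0.03 0.2 1;0 0 0 0",
)

```text
time: 19.68
eef_pos: [0.5886, 0.0118, 0.0799]
orientation: [0.702, 0.098, -0.699, 0.098]
ft_force: [6.0, 5.2, -1.5]
opening: -0.004
```

```bash
python3 - <<'E'
from h import *
st();pol()
E
```

```text
t 19.68 p [0.5886 0.0118 0.0799] x [ 0.004  0.001 -1.   ] yhead -74.06 F [ 6.   5.2 -1.5] M [ 0.95 -1.28 -0.02] op -0.004 q [-0.35  0.57  0.29  1.92 -0.25  0.68 -1.2 ]
r 0.1168 ang -65.4 Ftool [ 1.5 -3.4 -7.2] along y,z cm [11.55 -1.76]
```

Request:
apply_moves(
  series="0 0 0.2 1;0 0 0.2 1;0 0 0 0",
)

```text
time: 19.93
eef_pos: [0.585, 0.0102, 0.08]
orientation: [0.703, 0.086, -0.7, 0.086]
ft_force: [5.9, 2.7, -1.1]
opening: 0.002
```

```bash
python3 - <<'E'
from h import *
st();pol()
E
```

```text
t 19.93 p [0.585  0.0102 0.08  ] x [ 0.004  0.    -1.   ] yhead -76.08 F [ 5.9  2.7 -1.1] M [ 0.77 -1.38 -0.13] op 0.002 q [-0.35  0.57  0.3   1.93 -0.26  0.68 -1.22]
r 0.1168 ang -67.3 Ftool [ 1.1 -1.2 -6.3] along y,z cm [11.54 -1.77]
```

Request:
apply_moves(
  series="0 0.02 0.2 1;0 0.02 0.2 1;0 0 0 0",
)

```text
time: 20.18
eef_pos: [0.5812, 0.0087, 0.08]
orientation: [0.705, 0.073, -0.702, 0.074]
ft_force: [6.3, 2.4, -0.5]
opening: 0.004
```

Request:
apply_moves(
  series="0 0.02 0.2 1;0 0 0 0",
)

```text
time: 20.35
eef_pos: [0.5794, 0.008, 0.08]
orientation: [0.706, 0.067, -0.702, 0.067]
ft_force: [7.4, 2.5, -0.7]
opening: 0.001
```

```bash
python3 - <<'E'
from h import *
st();pol()
E
```

```text
t 20.35 p [0.5794 0.008  0.08  ] x [ 0.005 -0.    -1.   ] yhead -79.09 F [ 7.4  2.5 -0.7] M [ 0.65 -1.43 -0.08] op 0.001 q [-0.36  0.56  0.31  1.94 -0.27  0.67 -1.26]
r 0.1168 ang -70.3 Ftool [ 0.7 -1.1 -7.8] along y,z cm [11.55 -1.79]
```

Request:
apply_moves(
  series="0 0.02 0.2 1;0 0 0 0",
)

```text
time: 20.52
eef_pos: [0.5776, 0.0074, 0.0801]
orientation: [0.706, 0.061, -0.703, 0.061]
ft_force: [6.4, 3.1, -0.5]
opening: -0.0
```

Request:
apply_moves(
  series="0 0.02 0.2 1;0 0 0 0",
)

```text
time: 20.68
eef_pos: [0.5756, 0.0067, 0.08]
orientation: [0.707, 0.055, -0.703, 0.055]
ft_force: [7.4, 2.8, -0.6]
opening: -0.0
```

```bash
python3 - <<'E'
from h import *
st();pol()
E
```

```text
t 20.68 p [0.5756 0.0067 0.08  ] x [ 0.005 -0.    -1.   ] yhead -81.09 F [ 7.4  2.8 -0.6] M [ 0.49 -1.5  -0.06] op -0.0 q [-0.37  0.56  0.32  1.95 -0.27  0.67 -1.29]
r 0.1169 ang -72.2 Ftool [ 0.6 -1.6 -7.7] along y,z cm [11.55 -1.8 ]
```

Request:
apply_moves(
  series="0 0.02 0.2 1;0 0 0 0",
)

```text
time: 20.85
eef_pos: [0.5738, 0.0061, 0.0801]
orientation: [0.707, 0.048, -0.704, 0.049]
ft_force: [7.1, 2.4, -0.6]
opening: 0.003
```

```bash
python3 - <<'E'
from h import *
st();pol()
c=cams.read_camera('side'); crop(c['image'],140,200,210,190,3.8,'pics/d16.png')
c=cams.read_camera('scene'); crop(c['image'],310,130,160,150,5,'pics/s16.png')
E
```

```text
t 20.85 p [0.5738 0.0061 0.0801] x [ 0.005 -0.    -1.   ] yhead -82.1 F [ 7.1  2.4 -0.6] M [ 0.48 -1.57  0.01] op 0.003 q [-0.37  0.56  0.33  1.96 -0.28  0.67 -1.3 ]
r 0.1169 ang -73.2 Ftool [ 0.7 -1.4 -7.4] along y,z cm [11.55 -1.81]
```

View pics/d16.png

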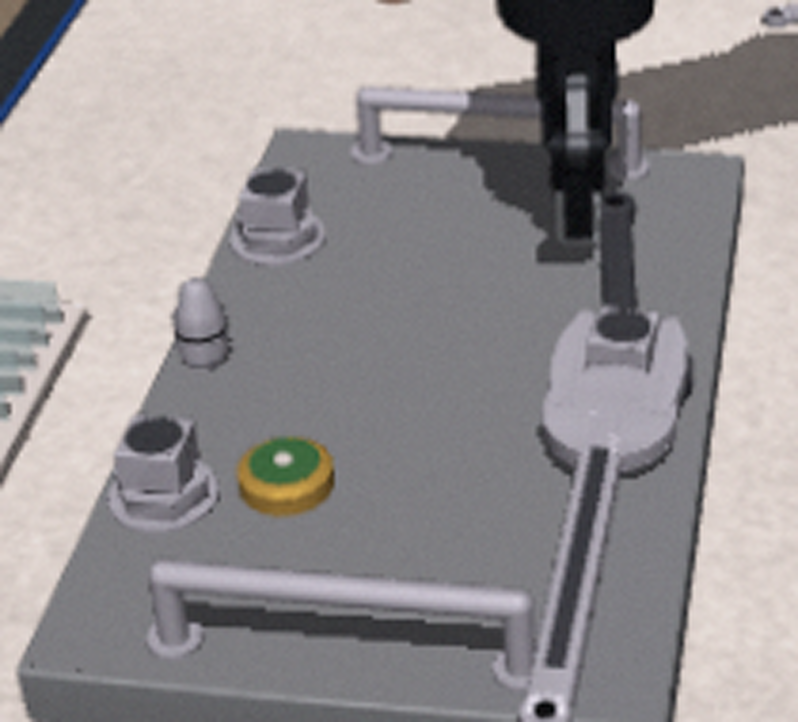

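View pics/s16.png

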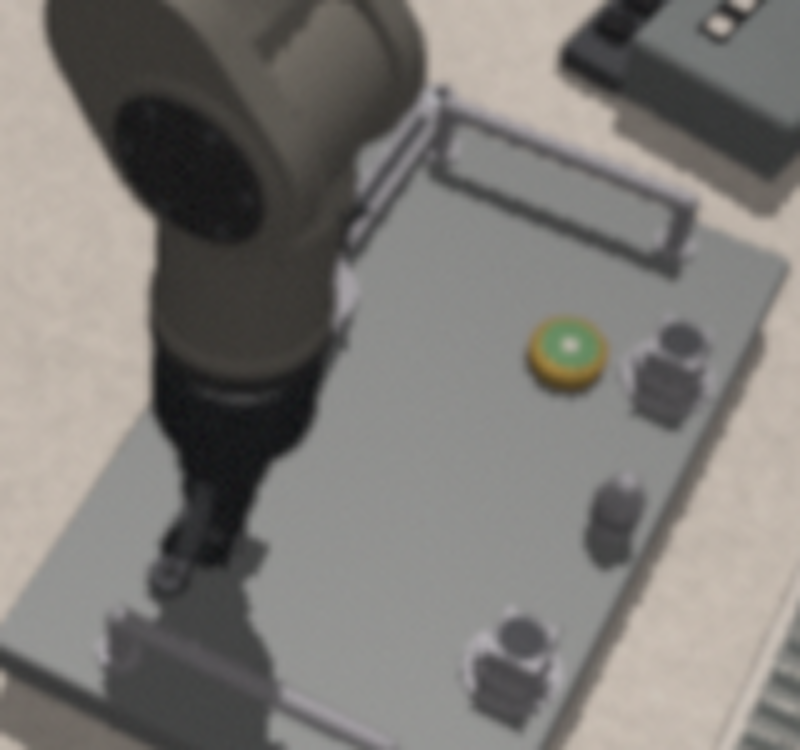

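Request:
apply_moves(
  series="0 0.02 0.2 1;0 0 0 0",
)

```text
time: 21.12
eef_pos: [0.5724, 0.0056, 0.0803]
orientation: [0.708, 0.042, -0.704, 0.043]
ft_force: [8.1, 2.8, -0.9]
opening: -0.0
```

Request:
apply_moves(
  series="0 0.02 0.2 1;0 0 0 0",
)

```text
time: 21.28
eef_pos: [0.5711, 0.0052, 0.0805]
orientation: [0.709, 0.036, -0.704, 0.037]
ft_force: [8.5, 2.2, -2.1]
opening: 0.002
```

```bash
python3 - <<'E'
from h import *
st();pol()
E
```

```text
t 21.28 p [0.5711 0.0052 0.0805] x [ 0.008 -0.    -1.   ] yhead -84.1 F [ 8.5  2.2 -2.1] M [ 0.49 -2.06  0.03] op 0.002 q [-0.38  0.55  0.34  1.96 -0.29  0.66 -1.33]
r 0.117 ang -74.6 Ftool [ 2.2 -1.3 -8.7] along y,z cm [11.54 -1.93]
```

Request:
apply_moves(
  series="0 0 0.2 0;0 0 0 0",
)

```text
time: 21.45
eef_pos: [0.5698, 0.005, 0.0807]
orientation: [0.709, 0.036, -0.703, 0.037]
ft_force: [10.4, 2.7, -2.3]
opening: -0.001
```

Request:
apply_moves(
  series="0 0 0.2 0;0 0 0 0",
)

```text
time: 21.62
eef_pos: [0.5684, 0.0048, 0.0809]
orientation: [0.71, 0.036, -0.703, 0.037]
ft_force: [11.5, 1.2, -2.6]
opening: -0.0
```

```bash
python3 - <<'E'
from h import *
st();pol()
E
```

```text
t 21.62 p [0.5684 0.0048 0.0809] x [ 0.01  -0.001 -1.   ] yhead -84.05 F [11.5  1.2 -2.6] M [ 0.47 -2.65 -0.02] op -0.0 q [-0.38  0.55  0.34  1.97 -0.29  0.65 -1.33]
r 0.1167 ang -75.9 Ftool [  2.7   0.  -11.6] along y,z cm [11.55 -1.65]
```

The force now climbs about 1.4 N per 2 mm commanded, to 11.6 N. That is well above the 6–8 N nip, so the nut is at its stop. I'll back off and lift away.

Request:
apply_moves(
  series="0 0 -0.3 0;0 0 -0.4 0;0 0 -0.5 0;0 0 -0.5 0;0 0 -0.5 0;0 0 0 0",
)

```text
time: 22.12
eef_pos: [0.586, 0.007, 0.079]
orientation: [-0.706, -0.037, 0.706, -0.037]
ft_force: [0.1, 0.8, 0.1]
opening: -0.0
```

Request:
apply_moves(
  series="-1 0 0 0;-2 0 0 0;-2.5 0 0 0;-2.5 0 0 0;-2.5 0 0 0;-2.5 0 -2 0;-2 0 -3 0;0 0 -3 0;0 0 -3 0;0 0 -3 0;0 0 0 0;0 0 0 0",
)

```text
time: 23.12
eef_pos: [0.7251, 0.022, 0.2289]
orientation: [-0.706, -0.037, 0.707, -0.037]
ft_force: [0.7, 0.2, -0.3]
opening: -0.001
```

```bash
python3 - <<'E'
from h import *
st()
for n in ('scene','side','wrist'):
  c=cams.read_camera(n)
  cv2.imwrite(f'pics/{n}17.png',c['image'])
  if n=='scene': crop(c['image'],310,130,160,150,5,'pics/s17.png')
  if n=='side': crop(c['image'],140,200,210,190,3.8,'pics/d17.png')
E
```

```text
t 23.12 p [0.7251 0.022  0.2289] x [-0.001 -0.001 -1.   ] yhead -84.0 F [ 0.7  0.2 -0.3] M [-0.02  0.06  0.04] op -0.001 q [-0.37  0.61  0.4   1.46 -0.25  1.12 -1.39]
```

View pics/s17.png

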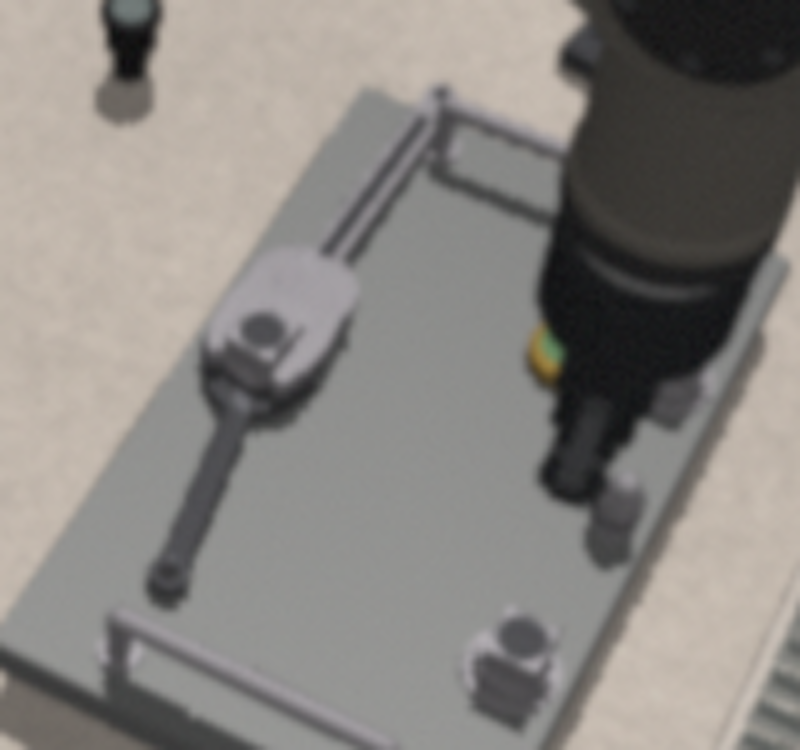

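View pics/d17.png

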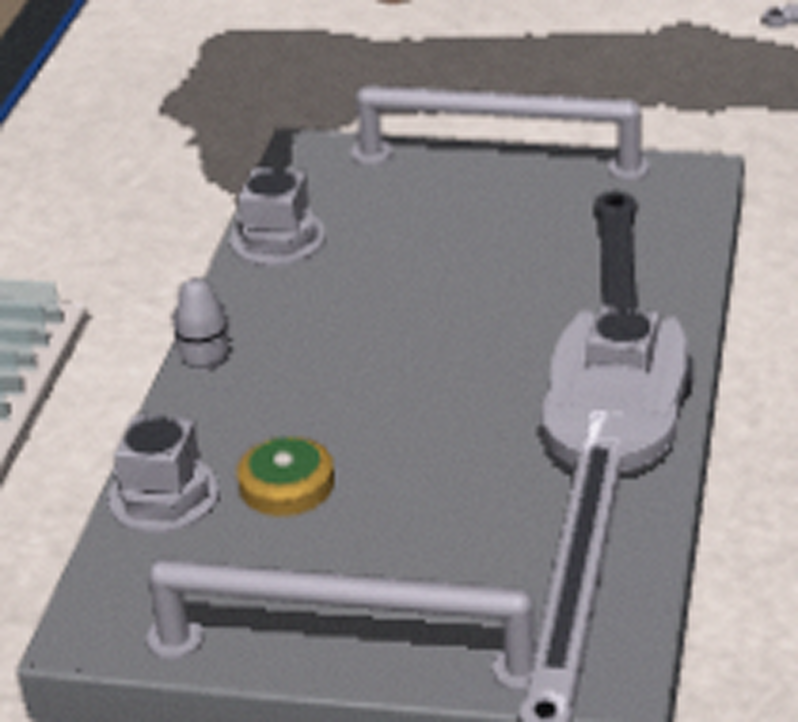

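View pics/wrist17.png

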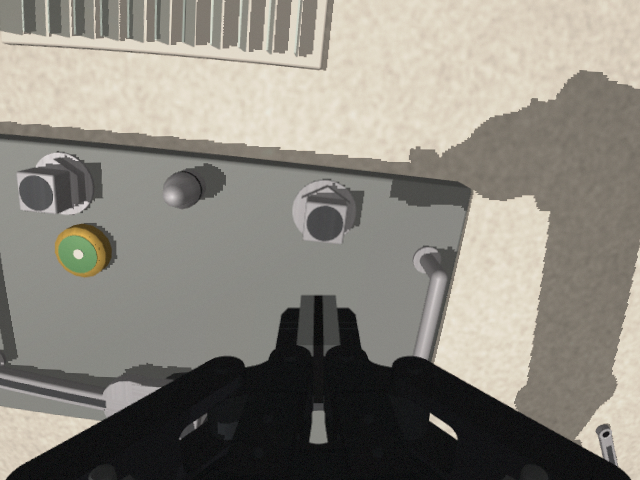

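```bash
python3 - <<'E'
from h import *
st()
a=cams.read_camera('scene'); b=cams.read_camera('side')
for c,uv in ((a,(310+168/5,130+577/5)),(b,(140+615/3.8,200+203/3.8))):
    e=plane(c,[uv],.061)[0]; print(e,np.degrees(np.arctan2(e[1]-.1178,e[0]-.540)),np.hypot(e[1]-.1178,e[0]-.54))
g=lambda u,v:(140+u/3.8,200+v/3.8)
# bolt head rotation: front edge of the top (facing camera), before and now
import cv2
p0=cv2.imread('pics/d10.png')[290:400,520:720]; p1=cv2.imread('pics/d17.png')[290:400,520:720]
cv2.imwrite('pics/cmp.png',cv2.resize(np.hstack([p0,p1]),None,fx=2,fy=2))
E
```

```text
t 23.27 p [0.7237 0.0214 0.2296] x [-0.001 -0.    -1.   ] yhead -84.05 F [ 0.5 -0.4  0.2] M [ 0.04 -0.02  0.02] op 0.003 q [-0.37  0.61  0.4   1.47 -0.25  1.12 -1.39]
[ 0.56012985 -0.02207797  0.061     ] -81.81078279925828 0.14131899124379552
[ 0.55594099 -0.01754816  0.061     ] -83.2827816029146 0.13628367590787663
```

View pics/cmp.png

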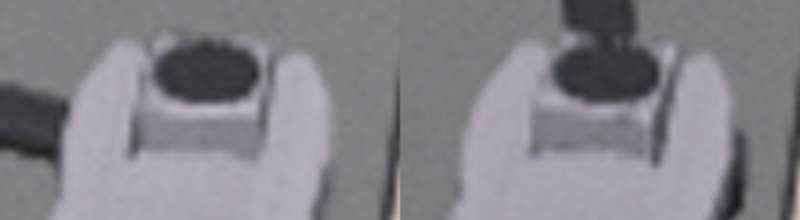

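The nut handle stands at about 82°. That is the stated 73° plus roughly 0.15 rad of bolt slack, so it fits a full tightening. Handing in.

```bash
python3 - <<'E'
from workcell import hand_in
print(hand_in())
E
```

```text
the job is handed in; nothing more can be done
None
```

I handed the job in at about 23 s of the 64 s allowed. The larger spanner is on the bolt head and the locknut is tight; no verdict was reported.

- **Bolt spanner:** I slid it on from the left until the slot bottomed lightly, lowered it onto the locknut and let go. When I pushed the nut, its handle came up against the near leg of the left carrying handle and stayed there.
- **Locknut:** I pushed its handle clockwise with closed fingers. It ran at about 3 N, then took about 6–8 N over the last bit of tightening. After that the force climbed steadily with further pushing; I stopped at 11.6 N and backed off.
- **Last look:** In the final pictures both spanners are still on and the level, objective and eyepiece look unmoved. The wrist force was about zero, so the robot was touching nothing.

One reading differs from the brief: the nut handle ended at about 82–83° to the right, not 73°. I put that down to roughly 0.15 rad of bolt slack, within the 0.1–0.2 rad you gave. I checked the bolt's own rotation only by eye, comparing pictures of its head.

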